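# Draw an oil filter from the gravity rack and flag the rack

## Task

Take the front oil filter from the low end of the sloped rack, so that the two behind it roll down to the stop, and lay it gently on its side in the black cradle of the blue kit tray. Then hang the red marker astride the steel bar at the front of the rack, near the bar's middle, to show that stock has been drawn. Do not drop anything, keep the other filters on the track, and do not disturb the spray bottle, the jar or the blue carton.

Things in the scene. Friction and masses are not known exactly. Their poses are not given: they have to be found in the camera images.
- filter_a_center (a point): Centre of the front oil filter: white cylinder with a blue band, diameter 60, 56 long, about 0.2 kg, lying on its side against the stop. Its y axis is the cylinder's level axis (either way round). The rails under it are 40 mm wide over all, so both flat ends are free: grip it by the ends (56 mm). The bar and roof above prevent a straight-down grasp.
- filter_b_center (a point): Centre of the second filter, the same kind, touching the front one uphill. It rolls to the stop by itself once the front one is gone.
- filter_c_center (a point): Centre of the third filter, the same kind, uphill of the second. It follows by itself.
- rack: Sloped (12 deg) gravity rack, fixed. Origin on the bench below the front filter's centre; x level, uphill along the lane, y across, z up. Covers x -40 to 240, y +-86, up to 205 mm high. To reach the front filter a gripper must lean back 30 to 45 deg towards the low end (-x), reach in under the bar, and draw the filter up and towards -x.
- rack_stop (a point): Where the centre of the filter at the stop belongs: 80 mm above the bench. Axes as the rack. The stop is two yellow blocks on the low-end side, 14 mm high above the rails, within y +-20 mm. Side guides, top about 10 mm below the filters' centres, begin 35 mm uphill of this point, at y +-33 mm.
- rack_second (a point): Where the centre of the second filter in line belongs when all are down: 59 mm uphill of the stop point and 12 mm higher. Axes as the rack.
- rack_bar (a point): Middle of the front bar, on its axis: round steel bar, diameter 14, 172 long, level along the rack's y, held at both ends (y +-82) by arms that run uphill. Axis 198 mm above the bench, 118 above and 4 mm to the low-end side of the front filter's centre. Behind it is open for 47 mm, then come four thin bars (8 mm, 46 mm apart, same height) that roof the lane. Axes as the rack.
- tray: Blue kit tray, fixed, 170 x 170 mm, walls 20 high. Origin at the centre of its underside, x and y along its sides. Three parts boxes, 29 mm high, stand along its +x wall (x 52 to 76). The cradle is two black strips along y, 44 long, 12 high above the 5 mm floor, 40 mm apart, centred at x = -20 mm.
- cradle (a point): Where the filter's centre comes to lie in the cradle: 39 mm above the bench, 20 mm from the tray's middle on its -x side. Its y axis is the direction of the filter's axis when it lies there; axes as the tray.
- marker_center (a point): Centre (half-way up) of the red marker, a rigid upside-down U, 60 g, standing on its legs: 64 high, 60 wide along its y, 32 thick along its x; legs 4 thick, 24 mm apart, ends open; top 4 mm thick, slanted strips inside. Grip it across x near the top. Hung on the bar its centre is 18 to 25 mm below the bar's axis and its y runs along the bar, either way round.
- spray_center (a point): Bystander: centre of a white spray bottle with a blue head, 60 mm in diameter, 192 mm tall, standing between rack and tray. Its head reaches 33 mm from its axis. Leave it alone.
- jar_center (a point): Bystander: centre of an amber jar with a black cap, 56 mm in diameter, 65 mm tall. Leave it alone.
- carton_center (a point): Bystander: centre of a blue carton, 50 x 80 mm, 45 mm tall. Leave it alone.
Things that resemble listed ones, but are neither listed nor needed, are in the scene too. Of the things that look like the part that bears marker_center, the largest one is meant.

How it is judged (in metres and radians):
On the way, in this order (a step that is already met when the one before it is completed fails the run):
1. the front filter is lifted off the track, at least 90 mm from the stop (distance between filter_a_center and rack_stop above 0.09 m and contact force between filter_a and rack below 0.05 N), for 0.1 s.
2. the front filter lies in the cradle, let go, and the second and third have rolled down to the stop (distance between filter_a_center and cradle below 0.01 m and angle between the y axis of filter_a_center and the y axis of cradle, either way round below 0.2 rad and distance between filter_b_center and rack_stop below 0.007 m and distance between filter_c_center and rack_second below 0.009 m and contact force between the fingers and filter_a below 0.1 N), for 0.3 s.
3. the marker hangs astride the front bar, let go (x of marker_center in the frame of rack_bar between -0.016 and 0.016 m and y of marker_center in the frame of rack_bar between -0.05 and 0.05 m and z of marker_center in the frame of rack_bar between -0.03 and -0.012 m and angle between marker_center's own z axis and vertical below 0.4 rad and contact force between marker and rack above 0.1 N and contact force between the fingers and marker below 0.1 N), for 0.3 s.
At the end, for the whole second after the job is handed in: Front filter in the cradle (within 10 mm, axis within 0.2 rad); second at the stop (7 mm), third behind it (9 mm); marker astride the front bar, within 50 mm of its middle along it, 16 mm across, its centre 12-30 mm below, tilt under 0.4 rad, borne by the rack; all let go, slower than 0.03 m/s (all of step 2 and all of step 3 and linear speed of each of filter_a, filter_b, filter_c, marker below 0.03 m/s); the robot touches nothing.
It fails at once if the front filter is dropped or thrown: loose and faster than 0.4 m/s (contact force between the fingers and filter_a below 0.1 N and linear speed of filter_a above 0.4 m/s).
It fails at once if the marker is dropped or thrown: loose and faster than 0.5 m/s (contact force between the fingers and marker below 0.1 N and linear speed of marker above 0.5 m/s).
It fails at once if the second or third filter leaves the track (z of any of filter_b_center, filter_c_center in the frame of rack above 0.13 m or z of any of filter_b_center, filter_c_center in the frame of rack below 0.065 m).
It fails at once if the spray bottle, jar or carton is moved by more than 25 mm or tipped (distance of any of spray_center, jar_center, carton_center from where it was at the start of the episode above 0.025 m or angle between any of spray_center, jar_center, carton_center's own z axis and vertical above 0.35 rad).
It also fails if it takes over 64 s, if anything falls off the work surface, if the arm or the gripper's body presses on something with over 40 N, if the wrist force passes 120 N, or if a joint passes its speed limit or range.

## Robot

A 7-joint arm with a two-finger parallel gripper is mounted at the origin on the work surface. World frame = base frame: x ahead of the robot, y to its left, z up, the work surface at z = 0. Lengths are in mm, angles in rad, forces in N, time in s.
With the tool pointing down it reaches from about 425 to 825 mm from the base axis. Payload 3.6 kg.
Tool frame: the origin (TCP) lies between the finger pads; the fingertips stand 17 mm ahead of it and the grasp point (between the pads) lies 2 mm behind it (r.tip_reach is the distance from the TCP to the fingertips, in mm); x points along the fingers, y is the direction in which the jaws open and shut, and the axes are right-handed (so a half turn about x gives the same grasp; the last joint's range is limited). The gripper opens to 93 mm and grips with 3 to 60 N. Pads are 15 mm wide; open, the fingers measure 128 mm over their backs; the gripper's body (75 mm by 188 mm) begins 65 mm behind the grasp point.
Start: joints at [1.135, 0.615, -0.013, 1.423, 0.008, 1.103, -0.04], TCP at [258.388, -596.405, 235.64] pointing down, gripper open.
Joint ranges: [-3.12, 3.12], [-0.3, 2.06], [-1.34, 1.32], [0.26, 2.42], [-1.36, 4.5], [0.01, 1.98], [-2.84, 2.84]. Speed limits (rad/s): [2.79, 2.79, 3.14, 3.14, 3.14, 3.14, 3.14].

## Interface

Orientations are given as a 3x3 rotation matrix whose columns are the frame's x, y, z axes.
In Python, from rig import sensors, get_image, r gives the robot as it stands.
- The arm moves only by the tool apply_moves, never from a script. Its arguments are lists of equal length, an entry for each row: "delta_rot": the turn, a rotation vector about the tool's x, y, z in degrees, a list of three; "delta_pos": the shift along the tool's x, y, z in m, a list of three; "fingers": the gripper's target within -1 to 1 (shut at 1, half-way at 0, fully open at -1). In form: {"delta_rot": [[ax, ay, az], ...], "delta_pos": [[x, y, z], ...], "fingers": [fingers, ...]}. A call has 1 to 20 rows; each row shifts and turns the pose as measured when the row begins, along the tool's axes as they then stand; what a row does not reach is not made up. A row lasts 1/8 s, in which the tool goes at most 62.5 mm and 10.7 degrees, less where a joint would pass 70% of its speed; a pose out of reach is approached as far as the arm can. A call is refused whole if a number of a shift passes 0.0625 or a number of a turn 10.7, either way. A call with a gripper value outside its range is refused whole. The fingers move at their own pace and stop on an object; the grip force is fixed at half the most. Time passes only in rows, so rows that do not move let the fingers close. It gives the time, the measured TCP pose, the force and the opening at its end, in the units of the state.
- sensors.get_obs(): the state, without advancing time (a new reading comes with each control period).
- get_image(name): name is "scene" or "top" or "wrist"; returns a dict with "image" (384x512x3 uint8, blue, green, red), "camera_matrix" (3x3 intrinsics, pixels), "dist_coeffs" ([k1, k2, p1, p2, k3] as OpenCV has them; the pictures are not rectified), "extrinsics" (4x4, takes a point from camera to world coordinates); the wrist camera has in their place "tool_from_camera" (4x4, takes a point from camera to tool coordinates, whose origin is the TCP and whose axes are the tool frame's). Camera axes: x right, y up, looking along -z (the intrinsics and any distortion apply to the point x, -y, -z); pixel columns grow to the right and rows downward; lengths in mm; the calibration is good to about 2 mm. A picture is of the moment at which its call begins: read the wrist's pose just before it. There is no depth.
- r.hand_in(): hands the job in, once; it reports no verdict.
The state is a dict: "t": time; "joints": joint angles; "qvel": joint speeds; "joint_efforts": joint torques, N m; "position": TCP position; "tcp_rot": TCP orientation; "force": force on the tool from outside, world axes, zero at the start; "ft_torque": the same for the moment, N m; "width": finger opening in mm.
Only numpy, scipy, OpenCV 4.12 (cv2) and the standard library are available. Lean on these libraries where they do the work, as an engineer would, in place of code of your own. Each camera call takes 0.05 s, during which the arm holds its last target. There are 200 camera calls.

## Working session

There is one attempt and no reset: what is moved stays moved. The work goes in short steps, Python scripts to look and compute and a tool call to move; the robot and the scene stay as the last step left them, time stands still between calls to the robot, and variables do not carry over. Pictures are saved under pics/ and viewed, about 8 in all and at most 12, crops included, and the job is handed in when it is done.

Besides the shell and the picture viewer there is one more tool, called after "Call:" by a JSON object that holds its "name" and its "arguments", one argument or row to a line. apply_moves: Moves the arm, as the interface text tells. Its arguments: {"type":"object","properties":{"delta_rot":{"type":"array","items":{"type":"array","items":{"type":"number"}}},"delta_pos":{"type":"array","items":{"type":"array","items":{"type":"number"}}},"fingers":{"type":"array","items":{"type":"number"}}},"required":["delta_rot","delta_pos","fingers"]}

```bash
ls; mkdir -p pics; python3 - <<'E'
from rig import sensors,get_image,r
import cv2,numpy as np
o=sensors.get_obs();print(o['t'],o['position'],o['tcp_rot'],o['width'])
for n in('scene','top'):
    d=get_image(n);cv2.imwrite(f'pics/{n}0.png',d['image']);np.savez(f'pics/{n}.npz',K=d['camera_matrix'],D=d['dist_coeffs'],E=d['extrinsics']);print(n,d['camera_matrix'],d['dist_coeffs'],d['extrinsics'])
    cv2.imwrite(f'pics/{n}0b.png',cv2.resize(d['image'],(800,600),interpolation=cv2.INTER_CUBIC))
E
```

```text
pics
0.0 [ 258.07551431 -595.76557626  234.49561385] [[-1.05983131e-03  3.97554165e-01 -9.17578096e-01]
 [ 2.29875331e-03 -9.17575218e-01 -3.97555574e-01]
 [-9.99996796e-01 -2.53062753e-03  5.85959952e-05]] 93.15537762289968
scene [[375.67395434   0.         263.74744288]
 [  0.         375.67395434 188.89147475]
 [  0.           0.           1.        ]] [0.02875855 0.         0.         0.         0.        ] [[ 8.34970691e-01 -3.39416740e-01  4.33151501e-01  8.89826909e+02]
 [ 5.50196906e-01  5.00093920e-01 -6.68722241e-01 -5.33881948e+02]
 [ 1.03590907e-02  7.96682087e-01  6.04309806e-01  6.14813402e+02]
 [ 0.00000000e+00  0.00000000e+00  0.00000000e+00  1.00000000e+00]]
top [[367.72830135   0.         254.52719674]
 [  0.         367.72830135 198.11620043]
 [  0.           0.           1.        ]] [0.02101008 0.         0.         0.         0.        ] [[ 2.05816107e-02  9.91291100e-01 -1.30070565e-01  4.67288549e+02]
 [-9.99784651e-01  2.07520751e-02 -4.48300486e-05 -2.32658389e+01]
 [ 2.65479450e-03  1.30043477e-01  9.91504738e-01  8.84026054e+02]
 [ 0.00000000e+00  0.00000000e+00  0.00000000e+00  1.00000000e+00]]
```

View pics/scene0b.png

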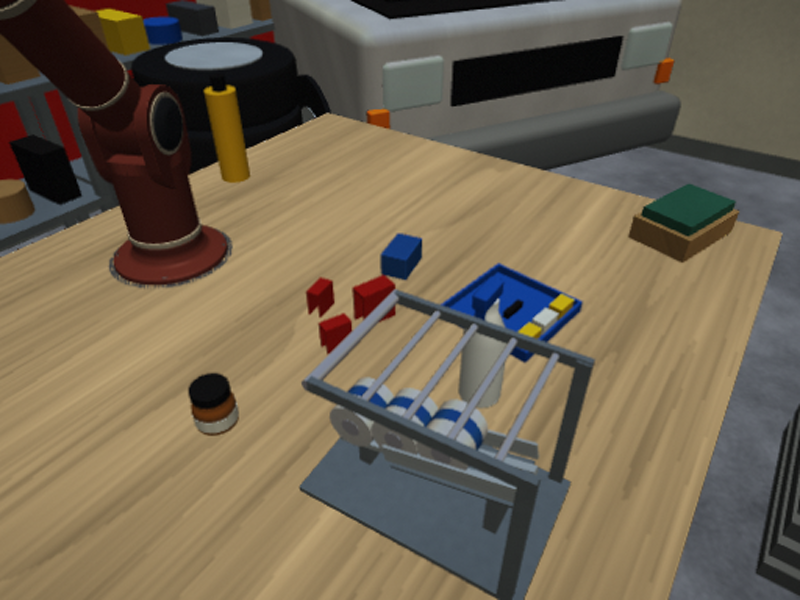

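View pics/top0b.png

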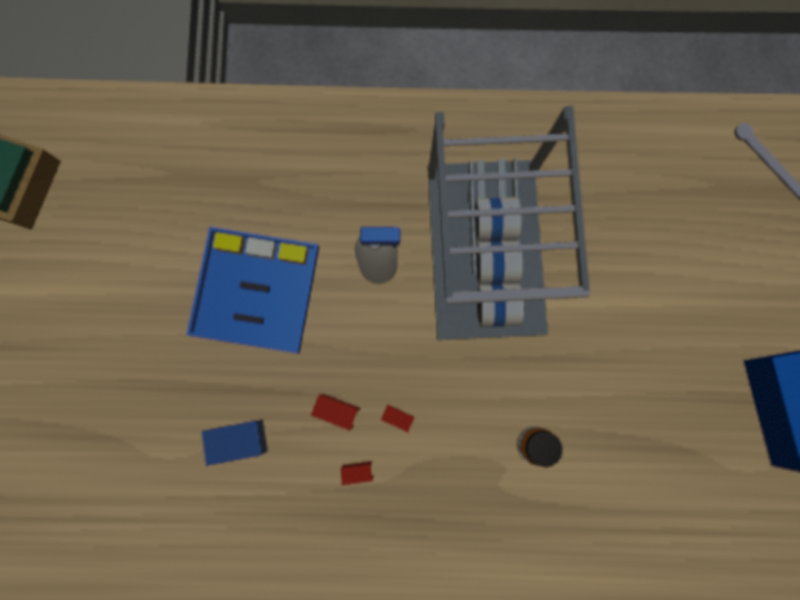

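The scene view shows the rack with the white spray bottle behind it, and three red Us between the rack and the blue carton. In the top view the bar runs (447,296)–(588,292), the front filter is at (501,306), the tray is centred near (253,290), the largest marker is near (335,411), the jar is at (542,448), and the spray bottle is at (378,255).

```bash
cat > h.py <<'E'
import numpy as np,cv2
def cam(n):
    c=np.load(f'pics/{n}.npz');return c['K'],c['D'],c['E']
def proj(n,P):
    K,D,E=cam(n);P=np.atleast_2d(P).astype(float);Q=(P-E[:3,3])@E[:3,:3]
    Q=Q*[1,-1,-1];return cv2.projectPoints(Q,np.zeros(3),np.zeros(3),K,D)[0][:,0]
def back(n,uv,z):
    K,D,E=cam(n);u=cv2.undistortPoints(np.array(uv,float).reshape(-1,1,2),K,D)[:,0]
    d=np.c_[u[:,0],-u[:,1],-np.ones(len(u))]@E[:3,:3].T;t=(z-E[2,3])/d[:,2];return E[:3,3]+t[:,None]*d
E
python3 - <<'E'
from h import *
b=lambda uv,z:back('top',np.array(uv)/1.5625,z).round(1)
print('bar',b([(447,296),(588,292)],198))
print('roofback',b([(440,113),(570,107)],198))
print('base',b([(437,338),(547,333),(541,161)],4))
print('tray',b([(210,228),(318,244),(299,352),(188,335)],20))
print('cradle strips',b([(255,287),(249,319)],17))
print('filtA',b([(501,305)],100))
print('mark',b([(321,395),(358,408),(348,427),(313,414)],64))
print('jar',b([(543,448)],65), 'spray',b([(380,236)],192),'carton',b([(203,430),(262,420)],45))
t=cv2.imread('pics/top0.png')
a=cv2.resize(t[240:320,190:290],None,fx=5,fy=5,interpolation=2)
c=cv2.resize(t[170:225,270:380],None,fx=5,fy=5,interpolation=2)
w=np.zeros((600,560,3),np.uint8);w[:400,:500]=a;w[325:600,:550]=c[:275,:550]
w=np.vstack([a[:310],np.zeros((5,500,3),np.uint8),c[:,:500]]);cv2.imwrite('pics/crop.png',w)
E
```

```text
bar [[ 575.   -82.4  198. ]
 [ 583.5 -252.5  198. ]]
roofback [[ 807.7  -71.3  198. ]
 [ 818.7 -234.6  198. ]]
base [[ 540.   -84.4    4. ]
 [ 551.2 -253.2    4. ]
 [ 826.5 -246.9    4. ]]
tray [[701.2 268.4  20. ]
 [679.7 101.4  20. ]
 [513.3 123.5  20. ]
 [535.5 290.9  20. ]]
cradle strips [[611.2 195.3  17. ]
 [561.9 201.8  17. ]]
filtA [[ 579.4 -165.4  100. ]]
mark [[451.1  82.4  64. ]
 [434.1  29.7  64. ]
 [407.6  42.9  64. ]
 [424.5  92.6  64. ]]
jar [[ 384.8 -229.3   65. ]] spray [[6.492e+02 5.000e-01 1.920e+02]] carton [[398.2 251.1  45. ]
 [413.7 167.9  45. ]]
```

View pics/crop.png

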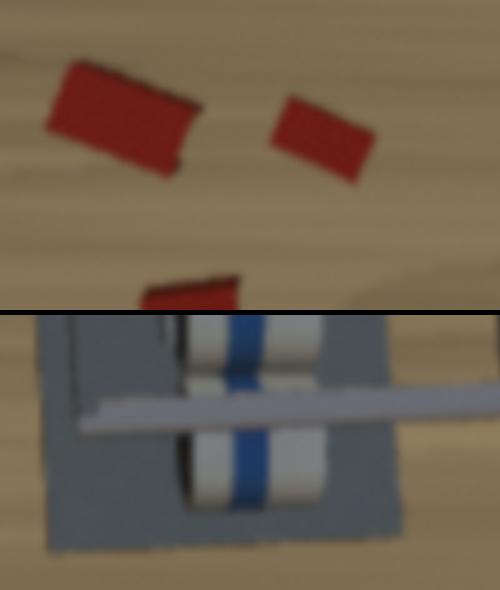

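Crop: the big marker's top corners are (76,68), (192,108), (170,178) and (46,127). The bar and the front filter's blue band (250,470) are clear, and so are the base corners (47,551) and (402,535).

```bash
python3 - <<'E'
from h import *
from scipy.optimize import least_squares as LS
def W(p,q):
    c,s=np.cos(p[2]),np.sin(p[2]);q=np.array(q,float);return np.c_[p[0]+c*q[:,0]-s*q[:,1],p[1]+s*q[:,0]+c*q[:,1],q[:,2]]
s=1.5625
top=[((-40,86,3),(279.4,217.2)),((-40,-86,3),(350.4,214)),((-4,82,198),(287.3,190.4)),((-4,-86,198),(376.3,186.9)),((0,0,110),(320,197.5))]
sc=[((-40,-86,3),(303/s,487/s)),((240,86,3),(568/s,485/s)),((-4,86,200),(397/s,295/s)),((-4,-86,200),(309/s,384/s))]
def fit(t,c,p0):
    f=lambda p:np.r_[(proj('top',W(p,[a for a,_ in t]))-[b for _,b in t]).ravel(),(proj('scene',W(p,[a for a,_ in c]))-[b for _,b in c]).ravel()] if c else (proj('top',W(p,[a for a,_ in t]))-[b for _,b in t]).ravel()
    r=LS(f,p0,loss='soft_l1');print(r.x.round(4),f(r.x).reshape(-1,2).round(1).tolist());return r.x
P=fit(top,sc,[580,-165,.05]);fit(top,[],[580,-165,.05])
T=fit([((85,85,20),(210/s,228/s)),((85,-85,20),(318/s,244/s)),((-85,-85,20),(299/s,352/s)),((-85,85,20),(188/s,335/s))],[((85,-85,20),(580/s,305/s)),((-85,85,20),(0,0)),][:1],[607,196,-.13])
m=[(190+a/5,240+b/5) for a,b in((76,66),(196,108),(170,178),(46,127))]
b=back('top',m,64);print(b,[np.linalg.norm(b[i]-b[i-1]) for i in range(4)],b.mean(0))
M=fit([((16,30,64),m[0]),((16,-30,64),m[1]),((-16,-30,64),m[2]),((-16,30,64),m[3])],[],[430,62,-.3])
print(proj('scene',W(M,[(16,30,64),(16,-30,64),(-16,-30,64),(-16,30,64)]))*s)
print('tray cradle',W(T,[(-20,0,39)]))
i=cv2.imread('pics/scene0.png');
def dr(p,q):
  for u in proj('scene',W(p,q)): cv2.circle(i4,(int(u[0]*4-700),int(u[1]*4-640)),3,(0,255,0),-1)
i4=cv2.resize(i,None,fx=4,fy=4,interpolation=2)[640:1200,700:1500].copy()
dr(M,[(a,b_,c) for a in(16,-16) for b_ in(30,-30) for c in(0,64)])
for y in(-86,0,86):dr(P,[(-4,y,198)])
dr(P,[(0,-28,80),(0,28,80),(59,-28,92)]);dr(T,[(-20,0,17),(85,85,20),(85,-85,20),(-85,85,20)])
cv2.imwrite('pics/ov.png',i4)
E
```

```text
[ 5.831325e+02 -1.655714e+02  5.930000e-02] [[-0.7, -0.1], [-0.1, 0.4], [-0.4, -0.5], [-0.4, -0.4], [1.6, -4.7], [-3.7, 1.1], [1.2, -0.6], [-0.2, -1.9], [-2.6, -0.5]]
[ 5.821204e+02 -1.659144e+02  6.380000e-02] [[-0.5, 0.5], [0.1, 0.6], [-0.2, 0.2], [-0.3, -0.1], [1.8, -4.2]]
[ 6.080238e+02  1.968096e+02 -1.249000e-01] [[-0.9, -0.7], [-0.2, -0.8], [0.2, 0.1], [-0.4, 0.5], [-34.4, 30.4]]
[[450.21834551  82.90343443  64.        ]
 [433.03892745  29.51590215  64.        ]
 [402.68551905  39.96871573  64.        ]
 [423.53904933  95.01440705  64.        ]] [np.float64(29.299496620440454), np.float64(56.08351814643253), np.float64(32.10281472900027), np.float64(58.863383008717726)] [427.37046034  61.85061484  64.        ]
[ 4.276247e+02  6.189160e+01 -3.492000e-01] [[-0.7, -1.3], [0.6, 0.3], [0.4, 0.2], [-0.3, 0.3]]
[[393.14883525 283.36705706]
 [361.36370077 296.73223129]
 [350.38828035 286.76704679]
 [381.83402435 273.98760764]]
tray cradle [[588.17953477 199.3004187   39.        ]]
```

View pics/ov.png

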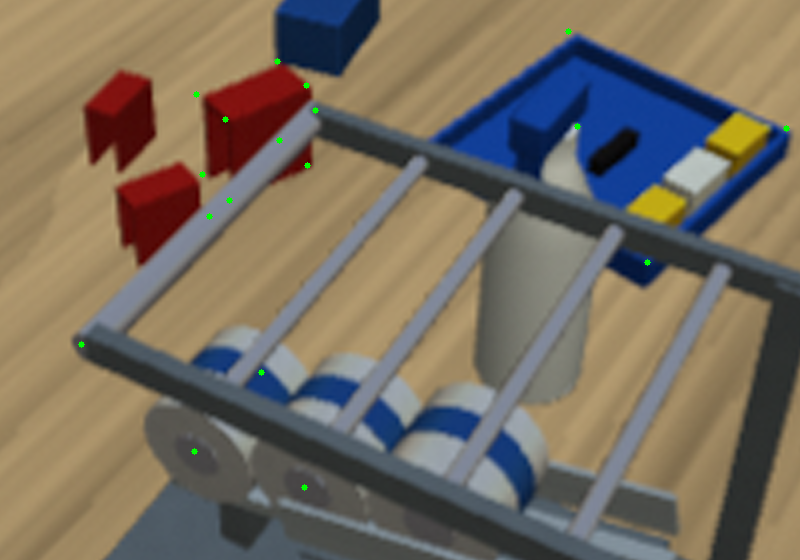

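Overlay: the projected marker, bar and filter-end points all land within about 1 px of the picture, roughly 2 mm. Next I plan the approach.

```bash
cat >> h.py <<'E'
from scipy.spatial.transform import Rotation as Ro, Slerp
from rig import sensors
RK=(582.5,-165.8,.061);FA=np.array([582.5,-165.8,80.]);CR=np.array([588,199.3,39.]);CY=-.128
def rot(ydir_yaw,lean=0):
    # tool y along angle ydir_yaw (deg); lean: tips go forward (deg)
    a=np.radians(ydir_yaw);y=np.array([np.cos(a),np.sin(a),0]);x=np.array([0,0,-1.]);z=np.cross(x,y)
    x=-np.cos(np.radians(lean))*np.array([0,0,1.])-np.sin(np.radians(lean))*z
    return np.c_[x,y,np.cross(x,y)]
def plan(p,R,n,f):
    o=sensors.get_obs();p0=np.array(o['position']);R0=np.array(o['tcp_rot'])
    sl=Slerp([0,1],Ro.from_matrix([R0,R]));k=np.linspace(0,1,n+1);Rs=sl(k).as_matrix();ps=p0+np.outer(k,np.array(p)-p0)
    dr=[(Ro.from_matrix(Rs[i].T@Rs[i+1]).as_rotvec(degrees=True).round(1)+0).tolist() for i in range(n)]
    dp=[((Rs[i].T@(ps[i+1]-ps[i])/1000).round(4)+0).tolist() for i in range(n)]
    print('t',o['t'],'from',p0.round(1),'to',np.round(p,1),'w',o['width'],'F',np.round(o['force'],1))
    print({'delta_rot':dr,'delta_pos':dp,'fingers':[f]*n})
E
python3 - <<'E'
from h import *
R=rot(-90+np.degrees(.061),40);print(R.round(3))
plan(FA-118*R[:,0],R,16,-1)
E
```

```text
[[ 0.642  0.061 -0.765]
 [ 0.039 -0.998 -0.047]
 [-0.766  0.    -0.643]]
t 0.1 from [ 258.1 -595.8  234.6] to [ 506.8 -170.4  170.4] w 92.99409729566439 F [-0.3  0.7 -0.1]
{'delta_rot': [[1.2, 2.5, 0.4], [1.2, 2.5, 0.4], [1.2, 2.5, 0.4], [1.2, 2.5, 0.4], [1.2, 2.5, 0.4], [1.2, 2.5, 0.4], [1.2, 2.5, 0.4], [1.2, 2.5, 0.4], [1.2, 2.5, 0.4], [1.2, 2.5, 0.4], [1.2, 2.5, 0.4], [1.2, 2.5, 0.4], [1.2, 2.5, 0.4], [1.2, 2.5, 0.4], [1.2, 2.5, 0.4], [1.2, 2.5, 0.4]], 'delta_pos': [[0.0041, -0.0182, -0.0248], [0.005, -0.0188, -0.0243], [0.0059, -0.0193, -0.0236], [0.0067, -0.0198, -0.0229], [0.0075, -0.0204, -0.0222], [0.0083, -0.0209, -0.0214], [0.0091, -0.0214, -0.0206], [0.0098, -0.0219, -0.0198], [0.0104, -0.0223, -0.0189], [0.0111, -0.0228, -0.0179], [0.0116, -0.0233, -0.017], [0.0122, -0.0237, -0.016], [0.0126, -0.0241, -0.0149], [0.0131, -0.0245, -0.0139], [0.0135, -0.0249, -0.0128], [0.0138, -0.0253, -0.0117]], 'fingers': [-1, -1, -1, -1, -1, -1, -1, -1, -1, -1, -1, -1, -1, -1, -1, -1]}
```

Call:
{"name": "apply_moves", "arguments": {
  "delta_rot": [
    [1.2,2.5,0.4],
    [1.2,2.5,0.4],
    [1.2,2.5,0.4],
    [1.2,2.5,0.4],
    [1.2,2.5,0.4],
    [1.2,2.5,0.4],
    [1.2,2.5,0.4],
    [1.2,2.5,0.4],
    [1.2,2.5,0.4],
    [1.2,2.5,0.4],
    [1.2,2.5,0.4],
    [1.2,2.5,0.4],
    [1.2,2.5,0.4],
    [1.2,2.5,0.4],
    [1.2,2.5,0.4],
    [1.2,2.5,0.4]
  ],
  "delta_pos": [
    [0.004,-0.018,-0.025],
    [0.005,-0.019,-0.024],
    [0.006,-0.019,-0.024],
    [0.007,-0.02,-0.023],
    [0.0075,-0.02,-0.022],
    [0.008,-0.021,-0.021],
    [0.009,-0.021,-0.021],
    [0.01,-0.022,-0.02],
    [0.01,-0.022,-0.019],
    [0.011,-0.023,-0.018],
    [0.012,-0.023,-0.017],
    [0.012,-0.024,-0.016],
    [0.013,-0.024,-0.015],
    [0.013,-0.0245,-0.014],
    [0.0135,-0.025,-0.013],
    [0.014,-0.025,-0.012]
  ],
  "fingers": [-1,-1,-1,-1,-1,-1,-1,-1,-1,-1,-1,-1,-1,-1,-1,-1]
}}

```text
t: 2.1
position: [516.3, -183.1, 205.5]
tcp_rot: [[0.603, 0.074, -0.794], [0.084, -0.996, -0.029], [-0.793, -0.049, -0.607]]
force: [-0.0, -0.5, -0.2]
width: 93.1
```

```bash
python3 - <<'E'
from h import *
R=rot(-90+np.degrees(.061),40)
o=sensors.get_obs();print(o['tcp_rot'].round(3),o['qvel'].round(2),o['joints'].round(2))
plan(FA-118*R[:,0],R,3,-1)
from rig import get_image
o=sensors.get_obs();d=get_image('wrist');im=d['image'].copy()
T=d['tool_from_camera'];Rt=o['tcp_rot'];C=Rt@T[:3,:3];c=Rt@T[:3,3]+o['position']
def pw(P):
    Q=((np.atleast_2d(P)-c)@C)*[1,-1,-1];return cv2.projectPoints(Q.astype(float),np.zeros(3),np.zeros(3),d['camera_matrix'],d['dist_coeffs'])[0][:,0]
cs,sn=np.cos(.061),np.sin(.061)
for q in[(0,28,80),(0,-28,80),(-4,86,198),(-4,-86,198),(-4,0,198),(-40,86,3),(-40,-86,3),(0,0,110)]:
    u=pw([582.5+cs*q[0]-sn*q[1],-165.8+sn*q[0]+cs*q[1],q[2]])[0];print(q,u.round());
    if (abs(u)<2000).all():cv2.circle(im,tuple(int(v) for v in u),3,(0,255,0),-1)
cv2.imwrite('pics/w1.png',im)
E
```

```text
[[ 0.603  0.074 -0.794]
 [ 0.084 -0.996 -0.029]
 [-0.793 -0.049 -0.607]] [-0.43 -0.14  0.03 -0.15 -0.09 -0.01 -0.56] [ 1.06  0.48 -0.77  2.21 -1.36  0.01  0.28]
t 2.1 from [ 516.3 -183.1  205.5] to [ 506.8 -170.4  170.4] w 93.07707700517699 F [-0.  -0.5 -0.2]
{'delta_rot': [[-0.4, 0.9, 0.9], [-0.4, 0.9, 0.9], [-0.4, 0.9, 0.9]], 'delta_pos': [[0.0077, -0.0039, 0.0095], [0.0075, -0.0041, 0.0096], [0.0073, -0.0042, 0.0097]], 'fingers': [-1, -1, -1]}
(0, 28, 80) [210. 210.]
(0, -28, 80) [272. 209.]
(-4, 86, 198) [ 85. 149.]
(-4, -86, 198) [378. 145.]
(-4, 0, 198) [227. 146.]
(-40, 86, 3) [166. 268.]
(-40, -86, 3) [326. 269.]
(0, 0, 110) [239. 197.]
```

View pics/w1.png

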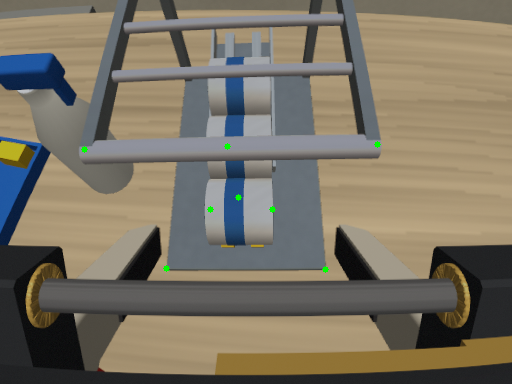

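The wrist view agrees with the estimate: the projected filter ends (210,210) and (272,209) and the bar ends match the picture. However, j5 and j6 sit at their limits, so I check the kinematics before going on.

```bash
cat > k.py <<'E'
from h import *
from scipy.optimize import least_squares as LS
Q=[([1.135,.615,-.013,1.423,.008,1.103,-.04],[258.388,-596.405,235.64],None)]
Rz=lambda a:Ro.from_euler('z',a);Ry=lambda a:Ro.from_euler('y',a)
def fk(q,P,sg):
    # P: c,h,L1,a3,L2,a4,a5,Lt ; up-chain, tool along local z
    h,L1,a3,L2,a4,a5,Lt,c,c7=P
    R=Rz(c+sg[0]*q[0]);p=np.array([0,0,h])
    R=R*Ry(sg[1]*q[1]);p=p+R.apply([0,0,L1]);R=R*Rz(sg[2]*q[2]);p=p+R.apply([a3,0,0])
    R=R*Ry(sg[3]*q[3]);p=p+R.apply([a4,0,L2]);R=R*Rz(sg[4]*q[4])
    R=R*Ry(sg[5]*q[5]);p=p+R.apply([a5,0,Lt]);R=R*Rz(sg[6]*q[6]+c7)
    return p,R.as_matrix()[:,[2,0,1]]  # tool x=z, y=x, z=y
E
python3 - <<'E'
from k import *
import itertools
o=sensors.get_obs();print(repr(o['joints']))
A=[([1.135,.615,-.013,1.423,.008,1.103,-.04],np.array([[-1.06e-3,.39755,-.91758],[2.3e-3,-.917575,-.397556],[-1,-.00253,0]])),(o['joints'],o['tcp_rot'])]
best=[]
for s in itertools.product((1,-1),repeat=4):
    sg=(s[0],1,s[1],1,s[2],1,s[3])
    for c0,c7 in itertools.product((0,1.57,3.14,-1.57,-1.16,-2.3),(0,1.57,3.14,-1.57)):
        f=lambda v:np.concatenate([(fk(q,[0]*7+list(v),sg)[1]-R).ravel() for q,R in A])
        r=LS(f,[c0,c7]);best.append((r.cost,sg,r.x.round(3)))
best.sort(key=lambda b:b[0])
for b in best[:6]:print(b)
E
```

```text
array([ 1.05262759,  0.4757107 , -0.77474296,  2.21007877, -1.36120655,
        0.0166834 ,  0.28191953])
(np.float64(1.0816889741131779e-05), (-1, 1, -1, 1, -1, 1, -1), array([-0.   , -3.141]))
(np.float64(1.0816889741132253e-05), (-1, 1, -1, 1, -1, 1, -1), array([-0.   ,  3.142]))
(np.float64(1.0816889741132405e-05), (-1, 1, -1, 1, -1, 1, -1), array([-0.   ,  3.142]))
(np.float64(1.0816889741132483e-05), (-1, 1, -1, 1, -1, 1, -1), array([-0.   , -3.141]))
(np.float64(1.081688974113263e-05), (-1, 1, -1, 1, -1, 1, -1), array([-0.   , -3.141]))
(np.float64(1.0816889741132724e-05), (-1, 1, -1, 1, -1, 1, -1), array([-0.   ,  3.142]))
```

```bash
python3 - <<'E'
from k import *
o=sensors.get_obs()
SG=(-1,1,-1,1,-1,1,-1);c=[0,np.pi]
A=[(Q[0][0],Q[0][1]),(o['joints'],o['position'])]
for pr in ([267,293,52.5,342.5,-77.5,76,270],[333,316,82,384,-82,88,210],[340,400,0,400,0,0,250],[360,420,0,400,0,0,280],[300,350,0,350,0,0,250]):
    f=lambda v:np.concatenate([(fk(q,list(v)+c,SG)[0]-p) for q,p in A]+[.01*(v-np.array(pr))])
    r=LS(f,pr);print(r.x.round(1),r.fun[:6].round(1),r.cost)
lo=np.array([-3.12,-.3,-1.34,.26,-1.36,.01,-2.84]);hi=np.array([3.12,2.06,1.32,2.42,4.5,1.98,2.84])
E
```

```text
[-301.7 1117.8 -268.5  421.8  -22.2  163.   360.1] [15.5  7.6  0.1  0.1 -0.1 -0.1] 205.07187049521386
[-291.5 1098.8 -255.3  417.8  -23.5  159.8  350.3] [15.6  7.6  0.1  0.1 -0.1 -0.1] 208.5187187402571
[-265.2 1148.8 -319.6  441.8   -6.4  149.9  428.4] [15.3  7.5  0.1  0.1 -0.1 -0. ] 199.8876274486999
[-2.5040e+02  1.1561e+03 -3.3510e+02  4.4810e+02 -1.1000e+00  1.4470e+02
  4.5060e+02] [15.3  7.5  0.1  0.1 -0.1 -0. ] 199.0948835463125
[-278.  1136.4 -300.1  434.2  -12.2  154.6  402.9] [15.4  7.5  0.1  0.1 -0.1 -0. ] 201.67433252633083
```

```bash
python3 - <<'E'
from k import *
R=rot(-87,10)
plan([480,-178,260],R,6,-1)
E
```

```text
t 2.15 from [ 519.3 -179.4  208.2] to [ 480 -178  260] w 92.65720273622146 F [1.5 1.9 1.2]
{'delta_rot': [[0.0, -4.6, 0.6], [0.0, -4.6, 0.6], [0.0, -4.6, 0.6], [0.0, -4.6, 0.6], [0.0, -4.6, 0.6], [0.0, -4.6, 0.6]], 'delta_pos': [[-0.0108, -0.0012, -0.0001], [-0.0108, -0.0011, 0.0008], [-0.0107, -0.001, 0.0016], [-0.0105, -0.0009, 0.0025], [-0.0103, -0.0008, 0.0033], [-0.01, -0.0007, 0.0041]], 'fingers': [-1, -1, -1, -1, -1, -1]}
```

Call:
{"name": "apply_moves", "arguments": {
  "delta_rot": [
    [0,-4.6,0.6],
    [0,-4.6,0.6],
    [0,-4.6,0.6]
  ],
  "delta_pos": [
    [-0.011,-0.001,0],
    [-0.011,-0.001,0.001],
    [-0.011,-0.001,0.0015]
  ],
  "fingers": [-1,-1,-1]
}}

```text
t: 2.52
position: [505.8, -181.7, 210.0]
tcp_rot: [[0.461, 0.068, -0.885], [0.064, -0.997, -0.044], [-0.885, -0.036, -0.464]]
force: [1.4, 1.6, 0.1]
width: 92.9
```

```bash
python3 - <<'E'
from k import *
o=sensors.get_obs();print(o['joints'].round(4).tolist(),o['position'].round(2).tolist(),o['qvel'].round(2))
E
```

```text
[0.423, 0.3534, 0.0349, 2.1315, -0.8605, 0.3653, -0.2893] [505.78, -181.75, 210.03] [-1.65 -0.23  1.96 -0.34  2.01  0.9  -2.19]
```

Call:
{"name": "apply_moves", "arguments": {
  "delta_rot": [
    [0,-4.6,0.6],
    [0,-4.6,0.6],
    [0,-4.6,0.6],
    [0,0,0]
  ],
  "delta_pos": [
    [-0.0105,-0.001,0.0025],
    [-0.01,-0.001,0.003],
    [-0.01,-0.001,0.004],
    [0,0,0]
  ],
  "fingers": [-1,-1,-1,-1]
}}

```text
t: 3.02
position: [483.0, -181.2, 235.1]
tcp_rot: [[0.228, 0.059, -0.972], [0.015, -0.998, -0.057], [-0.973, -0.002, -0.229]]
force: [0.4, 0.8, 0.4]
width: 93.2
```

```bash
python3 - <<'E'
from k import *
o=sensors.get_obs();print(o['joints'].round(4).tolist(),o['position'].round(2).tolist(),o['qvel'].round(2))
E
```

```text
[0.0791, 0.3426, 0.3954, 1.9833, -0.3929, 0.6727, -0.7834] [482.99, -181.18, 235.14] [ 0.02  0.   -0.    0.04  0.01  0.   -0.  ]
```

```bash
cat > k2.py <<'E'
from h import *
from scipy.optimize import least_squares as LS
SG=(-1,1,-1,1,-1,1,-1)
D=[([1.135,.615,-.013,1.423,.008,1.103,-.04],[258.388,-596.405,235.64]),
([1.05262759,0.4757107,-0.77474296,2.21007877,-1.36120655,0.0166834,0.28191953],[519.3,-179.4,208.2]),
([0.423,0.3534,0.0349,2.1315,-0.8605,0.3653,-0.2893],[505.78,-181.75,210.03]),
([0.0791,0.3426,0.3954,1.9833,-0.3929,0.6727,-0.7834],[482.99,-181.18,235.14])]
def fk(q,P):
    s=np.array(SG)*q;R=np.eye(3);p=np.array([0,0,P[0]]);ax='zyzyzyz'
    off=[[0,0,0],[0,P[7],P[1]],[P[2],0,0],[P[4],P[8],P[3]],[0,0,0],[P[5],P[9],P[6]],[0,0,0]]
    for i in range(7):
        R=R@Ro.from_euler(ax[i],s[i]).as_matrix();p=p+R@off[i]
    R=R@np.diag([-1.,-1,1]);return p,R[:,[2,0,1]]
LO=np.array([-3.12,-.3,-1.34,.26,-1.36,.01,-2.84]);HI=np.array([3.12,2.06,1.32,2.42,4.5,1.98,2.84])
E
python3 - <<'E'
from k2 import *
for pr in ([267,293,52.5,342.5,-77.5,76,270,0,0,0],[340,400,0,400,0,0,250,0,0,0],[317,400,81,400,0,0,250,0,0,0]):
  for w in(.003,.03):
    f=lambda v:np.concatenate([(fk(q,v)[0]-p) for q,p in D]+[w*(v-np.array(pr))])
    r=LS(f,pr);print(r.x.round(1),r.fun[:12].round(1))
E
```

```text
[252.9 550.8   1.1 370.5  -1.4   0.6 300.7 -12.5  -8.6  -1.2] [ 0.   0.  -0.  -0.  -0.   0.   0.1  0.  -0.1 -0.1 -0.   0. ]
[241.  548.    8.6 369.7  -4.5   6.3 285.5 -13.8  -9.5   1.3] [ 0.1  0.6 -0.   0.3  0.2 -0.  -0.4 -0.3 -0.5  0.3 -0.3  0.6]
[ 2.532e+02  5.508e+02  9.000e-01  3.706e+02 -1.300e+00  5.000e-01
  3.011e+02 -1.250e+01 -8.600e+00 -1.300e+00] [ 0.   0.   0.  -0.  -0.   0.   0.1  0.  -0.1 -0.1 -0.1  0. ]
[262.2 548.1  -1.6 372.9   1.2  -2.  305.9 -11.6  -9.7  -0.6] [ 0.4  0.4  0.1  0.1  0.2 -0.   0.  -0.3  0.2 -0.3 -0.5 -0.2]
[253.1 550.8   1.  370.6  -1.3   0.6 300.9 -12.5  -8.6  -1.2] [ 0.   0.  -0.  -0.  -0.   0.   0.1  0.  -0.1 -0.1 -0.1  0. ]
[252.3 548.2   3.3 372.1  -0.9   2.4 295.7 -12.8 -10.    0.8] [ 0.4  0.4 -0.   0.2  0.2  0.1 -0.2 -0.3 -0.1 -0.  -0.4  0.1]
```

```bash
cat >> k2.py <<'E'
P=np.array([252.9,550.8,1.1,370.5,-1.4,.6,300.7,-12.5,-8.6,-1.2])
def ik(p,R,seeds):
    best=(-9,None)
    for s in seeds:
        def f(q):
            a,b=fk(q,P);m=np.minimum(q-LO,HI-q);return np.r_[(a-p)/1,100*(b-R).ravel(),3*np.minimum(m[1:6]-.2,0)]
        r=LS(f,np.clip(s,LO+.01,HI-.01),bounds=(LO,HI))
        a,b=fk(r.x,P);e=np.linalg.norm(a-p)+100*np.linalg.norm(b-R)
        mg=np.minimum(r.x-LO,HI-r.x).min()
        if e<2 and mg>best[0]:best=(mg,r.x)
    return best
S=[np.array([.3+d,.4,-d,2.1,e,.4,-.3-e]) for d in(-.6,0,.6) for e in(-.8,0,.8)]
E
python3 - <<'E'
from k2 import *
for lean in(30,34,38,42):
    R=rot(-90+np.degrees(.061),lean)
    for back in(0,30,60,90,120):
        m,q=ik(FA-(back-2)*R[:,0],R,S);print(lean,back,round(m,3),None if q is None else q.round(2))
E
```

```text
30 0 0.0 [ 0.98  0.93 -1.06  2.12  1.83  0.57 -2.84]
30 30 0.0 [ 0.96  0.8  -0.96  2.14  1.77  0.44 -2.84]
30 60 0.001 [ 0.86  0.64 -0.74  2.16  1.72  0.22 -2.84]
30 90 0.2 [ 0.91  0.58 -0.78  2.17  1.46  0.21 -2.59]
30 120 0.2 [ 0.97  0.52 -0.83  2.17  1.16  0.21 -2.29]
34 0 0.0 [ 1.08  1.1  -1.3   2.16  1.94  0.81 -2.84]
34 30 0.0 [ 1.11  1.02 -1.3   2.19  1.89  0.76 -2.84]
34 60 0.0 [ 1.13  0.92 -1.27  2.21  1.84  0.66 -2.84]
34 90 0.0 [ 1.14  0.78 -1.19  2.23  1.79  0.51 -2.84]
34 120 0.067 [ 1.17  0.66 -1.14  2.24  1.69  0.39 -2.77]
38 0 -9 None
38 30 -9 None
38 60 -9 None
38 90 -9 None
38 120 -9 None
42 0 -9 None
42 30 -9 None
42 60 -9 None
42 90 -9 None
42 120 -9 None
```

```bash
python3 - <<'E'
from k2 import *
S=[np.array([.3+d,.6,-d,2.1,e,.3,s]) for d in(-.6,0,.6) for e in(-.5,.8,2.2,3.1,4) for s in(-2.5,0,2.5)]
for fl in(0,1):
  for lean in(32,36,40,44):
    R=rot(-90+180*fl+np.degrees(.061),lean*(-1)**fl)
    for back in(0,120):
        m,q=ik(FA-(back-2)*R[:,0],R,S);print(fl,lean,back,R[:,0].round(2),round(m,3),None if q is None else q.round(2))
E
```

```text
0 32 0 [ 0.53  0.03 -0.85] 0.266 [ 0.37  0.67 -0.03  2.15  3.93  0.28  1.16]
0 32 120 [ 0.53  0.03 -0.85] 0.215 [ 1.09  0.6  -1.02  2.21  1.51  0.31 -2.62]
0 36 0 [ 0.59  0.04 -0.81] 0.228 [ 0.79  0.78 -0.66  2.19  2.64  0.35  2.59]
0 36 120 [ 0.59  0.04 -0.81] 0.137 [ 0.64  0.43 -0.27  2.28  4.06  0.21  1.1 ]
0 40 0 [ 0.64  0.04 -0.77] 0.0 [ 0.96  0.9  -0.92  2.23  2.48  0.54  2.84]
0 40 120 [ 0.64  0.04 -0.77] 0.0 [ 1.15  0.64 -1.01  2.34  2.4   0.34  2.84]
0 44 0 [ 0.69  0.04 -0.72] 0.0 [ 1.02  0.98 -1.01  2.27  2.56  0.65  2.84]
0 44 120 [ 0.69  0.04 -0.72] 0.01 [ 1.23  0.75 -1.14  2.4   2.48  0.5   2.83]
1 32 0 [ 0.53  0.03 -0.85] 0.275 [ 0.8   0.77 -0.7   2.15  2.24  0.3  -0.18]
1 32 120 [ 0.53  0.03 -0.85] 0.2 [ 1.02  0.54 -0.88  2.21  1.48  0.21  0.54]
1 36 0 [ 0.59  0.04 -0.81] 0.23 [ 0.88  0.83 -0.81  2.19  2.39  0.42 -0.28]
1 36 120 [ 0.59  0.04 -0.81] 0.147 [ 1.18  0.67 -1.14  2.27  1.87  0.39  0.21]
1 40 0 [ 0.64  0.04 -0.77] 0.191 [ 1.06  1.03 -1.14  2.23  2.26  0.69 -0.01]
1 40 120 [ 0.64  0.04 -0.77] 0.08 [ 1.21  0.7  -1.14  2.34  2.21  0.42 -0.1 ]
1 44 0 [ 0.69  0.04 -0.72] 0.15 [ 1.07  1.06 -1.14  2.27  2.43  0.73 -0.12]
1 44 120 [ 0.69  0.04 -0.72] 0.016 [ 1.23  0.75 -1.14  2.4   2.48  0.5  -0.31]
```

```bash
cat >> k2.py <<'E'
def step(q,p,R,lam=1.0):
    f=lambda x:np.r_[(fk(x,P)[0]-p),200*(fk(x,P)[1]-R).ravel(),lam*(x-q)]
    lo=np.maximum(LO,q-.27);hi=np.minimum(HI,q+.27);lo=np.minimum(lo,hi-1e-3)
    x=LS(f,np.clip(q,lo+1e-6,hi-1e-6),bounds=(lo,hi)).x;return x
def sim(q,segs,verbose=1):
    p,R=fk(q,P)
    for (pt,Rt,n,via) in segs:
        # via: tool-x roll total degrees or None (slerp)
        p0,R0=fk(q,P);
        for k in range(1,n+1):
            if via is None: Rk=Slerp([0,1],Ro.from_matrix([R0,Rt]))([k/n]).as_matrix()[0]
            else:
                Rb=Rt@Ro.from_rotvec([-np.radians(via),0,0]).as_matrix()
                Rk=Slerp([0,1],Ro.from_matrix([R0,Rb]))([k/n]).as_matrix()[0]@Ro.from_rotvec([np.radians(via)*k/n,0,0]).as_matrix()
            q=step(q,p0+(np.array(pt)-p0)*k/n,Rk)
        a,b=fk(q,P)
        if verbose:print(q.round(2),'err',np.linalg.norm(a-pt).round(1),np.degrees(np.linalg.norm((b-Rt)/1.41)).round(1))
    return q
E
python3 - <<'E'
from k2 import *
q0=sensors.get_obs()['joints']
F=lambda l:rot(90+np.degrees(.061),-l)
N=lambda l:rot(-90+np.degrees(.061),l)
for roll in(-180,180):
  for l1 in(10,25):
    for l in(34,40):
      print('roll',roll,l1,l)
      R=F(l);c=FA+2*R[:,0]
      sim(q0,[([470,-178,260],N(l1),6,None),([470,-178,260],F(l1),20,roll),(c-120*R[:,0],R,10,None),(c,R,10,None)])
E
```

```text
roll -180 10 34
[ 0.03  0.31  0.44  1.94 -0.31  0.79 -0.87] err 0.0 0.0
[ 0.6   0.31 -0.31  1.92  0.04  0.76  1.91] err 0.0 0.0
[ 0.83  0.46 -0.57  2.21 -0.33  0.01  2.34] err 3.7 1.4
[ 0.62  0.68 -0.39  2.05 -0.82  0.01  2.84] err 14.6 6.2
roll -180 10 40
[ 0.03  0.31  0.44  1.94 -0.31  0.79 -0.87] err 0.0 0.0
[ 0.6   0.31 -0.31  1.92  0.04  0.76  1.91] err 0.0 0.0
[ 0.99  0.49 -0.71  2.22 -0.76  0.01  2.84] err 16.2 6.1
[ 0.74  0.7  -0.5   2.04 -0.76  0.01  2.84] err 24.4 10.5
roll -180 25 34
[ 0.22  0.23  0.28  2.12 -0.62  0.5  -0.53] err 0.0 0.0
[ 0.86  0.25 -0.52  2.11 -0.14  0.42  2.12] err 0.0 0.0
[ 0.83  0.46 -0.56  2.21 -0.68  0.01  2.69] err 3.5 1.4
[ 0.62  0.68 -0.39  2.05 -0.82  0.01  2.84] err 14.6 6.2
roll -180 25 40
[ 0.22  0.23  0.28  2.12 -0.62  0.5  -0.53] err 0.0 0.0
[ 0.86  0.25 -0.52  2.11 -0.14  0.42  2.12] err 0.0 0.0
[ 0.99  0.49 -0.71  2.22 -0.76  0.01  2.84] err 16.2 6.1
[ 0.74  0.7  -0.5   2.04 -0.76  0.01  2.84] err 24.4 10.5
roll 180 10 34
[ 0.03  0.31  0.44  1.94 -0.31  0.79 -0.87] err 0.0 0.0
[-0.34  0.61  1.32  2.16 -1.2   1.01 -2.84] err 47.9 14.3
[ 0.77  0.45 -0.42  2.21 -1.36  0.12 -2.84] err 8.5 3.4
[ 0.69  0.7  -0.45  2.05 -1.36  0.01 -2.84] err 15.1 6.5
roll 180 10 40
[ 0.03  0.31  0.44  1.94 -0.31  0.79 -0.87] err 0.0 0.0
[-0.34  0.61  1.32  2.16 -1.2   1.01 -2.84] err 47.9 14.3
[ 1.    0.5  -0.71  2.22 -1.36  0.01 -2.84] err 15.8 6.0
[ 0.74  0.71 -0.5   2.05 -1.36  0.01 -2.84] err 24.1 10.3
roll 180 25 34
[ 0.22  0.23  0.28  2.12 -0.62  0.5  -0.53] err 0.0 0.0
[-0.39  0.52  1.32  2.22 -1.32  0.93 -2.84] err 18.4 5.6
[ 0.91  0.48 -0.63  2.22 -1.36  0.01 -2.84] err 6.7 2.6
[ 0.69  0.7  -0.45  2.05 -1.36  0.01 -2.84] err 15.1 6.5
roll 180 25 40
[ 0.22  0.23  0.28  2.12 -0.62  0.5  -0.53] err 0.0 0.0
[-0.39  0.52  1.32  2.22 -1.32  0.93 -2.84] err 18.4 5.6
[ 1.    0.5  -0.71  2.22 -1.36  0.01 -2.84] err 15.9 6.0
[ 0.74  0.71 -0.5   2.05 -1.36  0.01 -2.84] err 24.1 10.3
```

```bash
python3 - <<'E'
from k2 import *
q0=sensors.get_obs()['joints']
F=lambda l:rot(90+np.degrees(.061),-l)
print('now fk err',fk(q0,P)[0]-sensors.get_obs()['position'])
S=[np.array([.3+d,.6,-d,2.1,e,.4,s]) for d in(0,.6,.9) for e in(.8,1.5,2.2) for s in(-.3,.5)]
for l in(34,37):
  R=F(l);c=FA+2*R[:,0]
  for b in(90,120):
    m,qt=ik(c-b*R[:,0],R,S);print('target',l,b,m.round(2),qt.round(2))
    n=18;q=q0.copy()
    for k in range(1,n+1):
        qk=q0+(qt-q0)*k/n;p,Rk=fk(qk,P);q=step(q,p,Rk)
        if k%3==0:print(k,q.round(2),p.round(0),'toolx',Rk[:,0].round(2),np.linalg.norm(fk(q,P)[0]-p).round(1))
    q=sim(q,[(c-b*R[:,0],R,2,None),(c-b/2*R[:,0],R,6,None),(c,R,6,None)])
E
```

```text
now fk err [ 0.02571642 -0.01666125  0.24312868]
target 34 90 0.19 [ 1.13  0.75 -1.14  2.23  1.8   0.47  0.28]
3 [ 0.11  0.42  0.34  2.03 -0.17  0.64 -0.46] [ 442. -200.  179.] toolx [ 0.05 -0.06 -1.  ] 0.0
6 [ 0.17  0.49  0.24  2.07  0.04  0.56 -0.12] [ 422. -219.  139.] toolx [-0.02 -0.14 -0.99] 0.0
9 [0.26 0.53 0.12 2.11 0.24 0.44 0.22] [ 427. -228.  111.] toolx [ 0.01 -0.18 -0.98] 0.0
12 [ 0.36  0.54 -0.02  2.16  0.44  0.28  0.55] [ 453. -222.   97.] toolx [ 0.14 -0.16 -0.98] 0.0
15 [ 0.48  0.53 -0.17  2.2   0.66  0.08  0.83] [ 493. -200.  108.] toolx [ 0.34 -0.09 -0.94] 0.0
18 [ 0.78  0.52 -0.53  2.18  1.47  0.01  0.54] [ 533. -169.  153.] toolx [ 0.56  0.03 -0.83] 7.0
[ 1.03  0.65 -0.95  2.23  1.92  0.31  0.14] err 0.0 0.0
[ 1.    0.78 -0.97  2.2   2.02  0.42  0.07] err 0.0 0.0
[ 0.95  0.89 -0.97  2.16  2.1   0.5   0.04] err 0.0 0.0
target 34 120 0.18 [ 1.17  0.66 -1.14  2.24  1.69  0.39  0.37]
3 [ 0.12  0.41  0.33  2.03 -0.18  0.63 -0.45] [ 445. -202.  185.] toolx [ 0.08 -0.06 -0.99] 0.0
6 [ 0.19  0.46  0.23  2.08  0.01  0.55 -0.1 ] [ 427. -220.  151.] toolx [ 0.03 -0.13 -0.99
[... 1445 characters left out ...]
  0.63 -0.47] [ 436. -209.  182.] toolx [ 0.06 -0.08 -0.99] 0.0
6 [ 0.17  0.46  0.27  2.09  0.06  0.53 -0.14] [ 415. -233.  147.] toolx [ 0.   -0.17 -0.99] 0.0
9 [0.26 0.49 0.16 2.15 0.27 0.38 0.19] [ 420. -245.  123.] toolx [ 0.06 -0.21 -0.98] 0.0
12 [0.37 0.5  0.02 2.2  0.48 0.2  0.5 ] [ 446. -238.  114.] toolx [ 0.2  -0.19 -0.96] 0.0
15 [ 0.51  0.48 -0.14  2.25  0.91  0.01  0.6 ] [ 481. -211.  129.] toolx [ 0.4  -0.1  -0.91] 0.9
18 [ 0.98  0.5  -0.75  2.23  1.72  0.07  0.33] [ 512. -170.  174.] toolx [ 0.6   0.04 -0.8 ] 8.6
[ 1.16  0.64 -1.07  2.29  2.02  0.34  0.05] err 0.0 0.0
[ 1.07  0.81 -1.07  2.25  2.13  0.49  0.  ] err 0.0 0.0
[ 1.    0.95 -1.04  2.2   2.2   0.58 -0.02] err 0.0 0.0
```

```bash
cat >> k2.py <<'E'
def rows(ps,Rs,f):
    n=len(ps)-1
    dr=[(Ro.from_matrix(Rs[i].T@Rs[i+1]).as_rotvec(degrees=True).round(1)+0).tolist() for i in range(n)]
    dp=[((Rs[i].T@(ps[i+1]-ps[i])/1000).round(3)+0).tolist() for i in range(n)]
    print({'delta_rot':dr,'delta_pos':dp,'fingers':[f]*n})
F=lambda l:rot(90+np.degrees(.061),-l)
E
python3 - <<'E'
from k2 import *
o=sensors.get_obs();q0=o['joints']
S=[np.array([.3+d,.6,-d,2.1,e,.4,s]) for d in(0,.6,.9) for e in(.8,1.5,2.2) for s in(-.3,.5)]
R=F(36);c=FA+2*R[:,0]
for bump in(40,70):
    m,qt=ik(c-120*R[:,0],R,S);n=20;q=q0.copy();ps=[o['position']];Rs=[o['tcp_rot']]
    for k in range(1,n+1):
        p,Rk=fk(q0+(qt-q0)*k/n,P);p=p+[0,0,bump*np.sin(np.pi*k/n)];ps.append(p);Rs.append(Rk);q=step(q,p,Rk)
        if k%4==0:print(k,q.round(2),p.round(0),np.linalg.norm(fk(q,P)[0]-p).round(1))
    sim(q,[(c-120*R[:,0],R,3,None),(c,R,10,None)])
rows(ps,Rs,-1)
E
```

```text
4 [ 0.11  0.39  0.35  2.02 -0.1   0.68 -0.41] [ 433. -211.  199.] 0.0
8 [0.2  0.41 0.23 2.07 0.12 0.59 0.03] [ 418. -235.  176.] 0.0
12 [0.35 0.42 0.04 2.13 0.29 0.4  0.49] [ 437. -238.  156.] 0.0
16 [ 0.55  0.44 -0.21  2.2   0.49  0.15  0.9 ] [ 476. -214.  149.] 0.0
20 [ 0.9   0.47 -0.64  2.22  1.37  0.01  0.66] [ 513. -170.  175.] 7.8
[ 1.16  0.65 -1.09  2.27  1.9   0.35  0.17] err 0.0 0.0
[ 1.01  0.96 -1.07  2.19  2.13  0.59  0.05] err 0.0 0.0
4 [ 0.1   0.36  0.36  1.99 -0.09  0.73 -0.42] [ 433. -211.  216.] 0.0
8 [0.19 0.37 0.24 2.03 0.11 0.67 0.04] [ 418. -235.  204.] 0.0
12 [0.34 0.37 0.05 2.09 0.24 0.48 0.55] [ 437. -238.  184.] 0.0
16 [ 0.57  0.41 -0.24  2.18  0.38  0.2   1.01] [ 476. -214.  167.] 0.0
20 [ 0.9   0.47 -0.64  2.22  1.06  0.01  0.97] [ 513. -170.  175.] 7.9
[ 1.18  0.67 -1.14  2.27  1.87  0.38  0.2 ] err 0.0 0.0
[ 1.02  0.98 -1.1   2.19  2.11  0.62  0.08] err 0.0 0.0
{'delta_rot': [[-8.4, -3.6, 1.1], [-8.6, -3.2, 0.7], [-8.8, -2.8, 0.5], [-8.9, -2.4, 0.3], [-9.0, -1.9, 0.3], [-9.1, -1.5, 0.3], [-9.2, -1.1, 0.5], [-9.2, -0.7, 0.8], [-9.2, -0.5, 1.1], [-9.2, -0.3, 1.5], [-9.1, -0.3, 1.9], [-9.0, -0.4, 2.3], [-8.9, -0.6, 2.7], [-8.8, -1.0, 3.0], [-8.7, -1.4, 3.2], [-8.6, -1.9, 3.3], [-8.5, -2.4, 3.3], [-8.4, -3.0, 3.2], [-8.3, -3.5, 2.9], [-8.3, -4.0, 2.5]], 'delta_pos': [[0.003, 0.006, 0.017], [0.003, 0.005, 0.015], [0.003, 0.003, 0.014], [0.003, 0.002, 0.012], [0.003, 0.001, 0.01], [0.003, 0.001, 0.008], [0.004, 0.001, 0.006], [0.004, 0.001, 0.004], [0.005, 0.002, 0.002], [0.005, 0.004, 0.0], [0.005, 0.005, -0.001], [0.006, 0.007, -0.002], [0.006, 0.009, -0.002], [0.006, 0.011, -0.001], [0.005, 0.012, 0.0], [0.005, 0.013, 0.001], [0.004, 0.013, 0.003], [0.002, 0.014, 0.005], [0.001, 0.013, 0.006], [-0.001, 0.013, 0.008]], 'fingers': [-1, -1, -1, -1, -1, -1, -1, -1, -1, -1, -1, -1, -1, -1, -1, -1, -1, -1, -1, -1]}
```

Call:
{"name": "apply_moves", "arguments": {
  "delta_rot": [
    [-8.4,-3.6,1.1],
    [-8.6,-3.2,0.7],
    [-8.8,-2.8,0.5],
    [-8.9,-2.4,0.3],
    [-9.0,-1.9,0.3],
    [-9.1,-1.5,0.3],
    [-9.2,-1.1,0.5],
    [-9.2,-0.7,0.8],
    [-9.2,-0.5,1.1],
    [-9.2,-0.3,1.5],
    [-9.1,-0.3,1.9],
    [-9.0,-0.4,2.3],
    [-8.9,-0.6,2.7],
    [-8.8,-1.0,3.0]
  ],
  "delta_pos": [
    [0.003,0.006,0.017],
    [0.003,0.005,0.015],
    [0.003,0.003,0.014],
    [0.003,0.002,0.012],
    [0.003,0.001,0.01],
    [0.003,0.001,0.008],
    [0.004,0.001,0.006],
    [0.004,0.001,0.004],
    [0.005,0.002,0.002],
    [0.005,0.004,0.0],
    [0.005,0.005,-0.001],
    [0.006,0.007,-0.002],
    [0.006,0.009,-0.002],
    [0.006,0.011,-0.001]
  ],
  "fingers": [-1,-1,-1,-1,-1,-1,-1,-1,-1,-1,-1,-1,-1,-1]
}}

```text
t: 4.78
position: [437.1, -229.7, 158.7]
tcp_rot: [[0.229, 0.723, 0.652], [-0.138, 0.687, -0.713], [-0.964, 0.073, 0.257]]
force: [0.6, 0.3, -1.0]
width: 92.9
```

```bash
python3 - <<'E'
from k2 import *
o=sensors.get_obs();q0=o['joints'];print(q0.round(2),o['position'],o['tcp_rot'][:,0])
S=[np.array([.3+d,.6,-d,2.1,e,.4,s]) for d in(0,.6,.9) for e in(.8,1.5,2.2) for s in(-.3,.5)]
R=F(36);c=FA+2*R[:,0]
m,qt=ik(c-120*R[:,0],R,S);n=14;q=q0.copy();ps=[o['position']];Rs=[o['tcp_rot']]
for k in range(1,n+1):
        p,Rk=fk(q0+(qt-q0)*k/n,P);p=p+[0,0,20*np.sin(np.pi*k/n)];ps.append(p);Rs.append(Rk);q=step(q,p,Rk)
        if k%2==0:print(k,q.round(2),p.round(0),np.linalg.norm(fk(q,P)[0]-p).round(1))
sim(q,[(c-120*R[:,0],R,3,None),(c,R,10,None)])
rows(ps,Rs,-1)
E
```

```text
[ 0.51  0.4  -0.12  2.17  0.28  0.31  0.9 ] [ 437.09519201 -229.66406187  158.73564967] [ 0.22878094 -0.13848786 -0.96357688]
2 [ 0.53  0.41 -0.16  2.18  0.32  0.32  0.98] [ 433. -224.  150.] 0.0
4 [ 0.55  0.43 -0.2   2.19  0.37  0.31  1.07] [ 434. -218.  144.] 0.0
6 [ 0.58  0.43 -0.24  2.2   0.41  0.27  1.15] [ 440. -211.  141.] 0.0
8 [ 0.62  0.44 -0.29  2.22  0.45  0.21  1.23] [ 453. -203.  141.] 0.0
10 [ 0.66  0.45 -0.34  2.24  0.5   0.11  1.3 ] [ 471. -194.  145.] 0.0
12 [ 0.72  0.45 -0.41  2.25  0.8   0.01  1.11] [ 492. -183.  155.] 0.9
14 [ 0.9   0.47 -0.64  2.22  1.34  0.01  0.7 ] [ 513. -170.  175.] 7.8
[ 1.16  0.65 -1.1   2.27  1.9   0.35  0.18] err 0.0 0.0
[ 1.01  0.96 -1.07  2.19  2.13  0.6   0.06] err 0.0 0.0
{'delta_rot': [[-4.0, 0.9, -0.4], [-4.0, 0.6, -0.1], [-3.9, 0.3, 0.2], [-3.9, -0.1, 0.4], [-3.8, -0.4, 0.7], [-3.7, -0.8, 0.9], [-3.6, -1.2, 1.1], [-3.5, -1.6, 1.2], [-3.3, -2.0, 1.3], [-3.2, -2.4, 1.4], [-3.1, -2.8, 1.4], [-2.9, -3.2, 1.4], [-2.8, -3.6, 1.4], [-2.7, -3.9, 1.3]], 'delta_pos': [[0.004, -0.001, -0.005], [0.003, 0.001, -0.004], [0.003, 0.002, -0.003], [0.002, 0.003, -0.001], [0.002, 0.004, 0.0], [0.002, 0.005, 0.002], [0.002, 0.006, 0.003], [0.001, 0.006, 0.005], [0.001, 0.007, 0.007], [0.0, 0.007, 0.008], [0.0, 0.007, 0.01], [-0.001, 0.007, 0.012], [-0.003, 0.007, 0.013], [-0.004, 0.006, 0.015]], 'fingers': [-1, -1, -1, -1, -1, -1, -1, -1, -1, -1, -1, -1, -1, -1]}
```

Call:
{"name": "apply_moves", "arguments": {
  "delta_rot": [
    [-4.0,0.9,-0.4],
    [-4.0,0.6,-0.1],
    [-3.9,0.3,0.2],
    [-3.9,-0.1,0.4],
    [-3.8,-0.4,0.7],
    [-3.7,-0.8,0.9],
    [-3.6,-1.2,1.1],
    [-3.5,-1.6,1.2],
    [-3.3,-2.0,1.3],
    [-3.2,-2.4,1.4],
    [-3.1,-2.8,1.4],
    [-2.9,-3.2,1.4],
    [-2.8,-3.6,1.4],
    [-2.7,-3.9,1.3]
  ],
  "delta_pos": [
    [0.004,-0.001,-0.005],
    [0.003,0.001,-0.004],
    [0.003,0.002,-0.003],
    [0.002,0.003,-0.001],
    [0.002,0.004,0.0],
    [0.002,0.005,0.002],
    [0.002,0.006,0.003],
    [0.001,0.006,0.005],
    [0.001,0.007,0.007],
    [0.0,0.007,0.008],
    [0.0,0.007,0.01],
    [-0.001,0.007,0.012],
    [-0.003,0.007,0.013],
    [-0.004,0.006,0.015]
  ],
  "fingers": [-1,-1,-1,-1,-1,-1,-1,-1,-1,-1,-1,-1,-1,-1]
}}

```text
t: 6.52
position: [492.7, -180.1, 173.5]
tcp_rot: [[0.532, -0.055, 0.845], [0.062, 0.998, 0.026], [-0.845, 0.039, 0.534]]
force: [-0.5, 0.1, -0.8]
width: 93.0
```

```bash
python3 - <<'E'
from k2 import *
o=sensors.get_obs();q0=o['joints'];print(q0.round(2),o['position'],o['tcp_rot'][:,0])
R=F(36);c=FA+2*R[:,0];print(R.round(2))
sim(q0,[(c-120*R[:,0],R,8,None),(c,R,10,None)])
plan(c-120*R[:,0],R,8,-1)
E
```

```text
[ 0.97  0.48 -0.67  2.25  1.27  0.01  0.78] [ 492.73659521 -180.11767396  173.49915117] [ 0.5317471   0.06199321 -0.8446312 ]
[[ 0.59 -0.06  0.81]
 [ 0.04  1.    0.05]
 [-0.81  0.    0.59]]
[ 1.15  0.64 -1.07  2.27  1.92  0.33  0.15] err 0.0 0.0
[ 1.    0.95 -1.06  2.19  2.14  0.58  0.04] err 0.0 0.0
t 6.525 from [ 492.7 -180.1  173.5] to [ 513.3 -170.   175.5] w 93.00089598899996 F [-0.5  0.1 -0.8]
{'delta_rot': [[-0.2, -0.5, -0.2], [-0.2, -0.5, -0.2], [-0.2, -0.5, -0.2], [-0.2, -0.5, -0.2], [-0.2, -0.5, -0.2], [-0.2, -0.5, -0.2], [-0.2, -0.5, -0.2], [-0.2, -0.5, -0.2]], 'delta_pos': [[0.0012, 0.0011, 0.0023], [0.0013, 0.0011, 0.0023], [0.0013, 0.0011, 0.0023], [0.0013, 0.0011, 0.0023], [0.0013, 0.0011, 0.0023], [0.0013, 0.0011, 0.0023], [0.0013, 0.0011, 0.0023], [0.0013, 0.0011, 0.0023]], 'fingers': [-1, -1, -1, -1, -1, -1, -1, -1]}
```

Branch is turning the right way. Continue to the pre-grasp pose.

Call:
{"name": "apply_moves", "arguments": {
  "delta_rot": [
    [-0.2,-0.7,-0.2],
    [-0.2,-0.7,-0.2],
    [-0.2,-0.7,-0.2],
    [-0.2,-0.7,-0.2],
    [-0.2,-0.7,-0.2],
    [-0.2,-0.7,-0.2]
  ],
  "delta_pos": [
    [0.002,0.0015,0.003],
    [0.002,0.0015,0.003],
    [0.002,0.0015,0.003],
    [0.002,0.0015,0.003],
    [0.002,0.0015,0.003],
    [0.002,0.0015,0.003]
  ],
  "fingers": [-1,-1,-1,-1,-1,-1]
}}

```text
t: 7.28
position: [505.8, -173.9, 175.6]
tcp_rot: [[0.585, -0.059, 0.809], [0.053, 0.998, 0.034], [-0.809, 0.023, 0.587]]
force: [-1.0, -0.2, -1.0]
width: 93.0
```

```bash
python3 - <<'E'
from k2 import *
o=sensors.get_obs();q0=o['joints'];print(q0.round(2),o['position'],o['tcp_rot'][:,0])
R=F(36);c=FA+2*R[:,0]
sim(q0,[(c-60*R[:,0],R,8,None),(c,R,10,None)])
plan(c-70*R[:,0],R,8,-1)
E
```

```text
[ 1.17  0.62 -1.04  2.27  1.91  0.27  0.16] [ 505.8336614  -173.85283499  175.61971097] [ 0.58485907  0.05329342 -0.80938228]
[ 1.07  0.8  -1.07  2.24  2.06  0.48  0.06] err 0.0 0.0
[ 1.    0.95 -1.05  2.19  2.15  0.58  0.03] err 0.0 0.0
t 7.275 from [ 505.8 -173.9  175.6] to [ 542.6 -168.2  135. ] w 93.04724908622316 F [-1.  -0.2 -1. ]
{'delta_rot': [[-0.1, 0.0, -0.1], [-0.1, 0.0, -0.1], [-0.1, 0.0, -0.1], [-0.1, 0.0, -0.1], [-0.1, 0.0, -0.1], [-0.1, 0.0, -0.1], [-0.1, 0.0, -0.1], [-0.1, 0.0, -0.1]], 'delta_pos': [[0.0068, 0.0003, 0.0008], [0.0068, 0.0003, 0.0008], [0.0068, 0.0003, 0.0008], [0.0068, 0.0004, 0.0008], [0.0068, 0.0004, 0.0008], [0.0068, 0.0004, 0.0008], [0.0068, 0.0004, 0.0008], [0.0068, 0.0004, 0.0008]], 'fingers': [-1, -1, -1, -1, -1, -1, -1, -1]}
```

Now the branch is right. Go in.

Call:
{"name": "apply_moves", "arguments": {
  "delta_rot": [
    [-0.1,0,-0.2],
    [-0.1,0,-0.2],
    [-0.1,0,-0.2],
    [-0.1,0,-0.2],
    [-0.1,0,-0.2],
    [-0.1,0,-0.1],
    [-0.1,0,0]
  ],
  "delta_pos": [
    [0.009,0.0005,0.001],
    [0.009,0.0005,0.001],
    [0.009,0.0005,0.001],
    [0.009,0.0005,0.001],
    [0.009,0.0005,0.001],
    [0.009,0.0005,0.001],
    [0.004,0,0]
  ],
  "fingers": [-1,-1,-1,-1,-1,-1,-1]
}}

```text
t: 8.15
position: [544.3, -167.8, 127.3]
tcp_rot: [[0.582, -0.057, 0.811], [0.036, 0.998, 0.045], [-0.812, 0.003, 0.583]]
force: [-0.7, 0.1, -0.0]
width: 93.1
```

```bash
python3 - <<'E'
from k2 import *
o=sensors.get_obs();q0=o['joints'];print(q0.round(2),o['position'],o['tcp_rot'][:,0])
R=F(36);c=FA+2*R[:,0]
plan(c,R,8,-1)
E
```

```text
[ 1.07  0.8  -1.07  2.24  2.04  0.47  0.07] [ 544.3134773  -167.77516828  127.31586479] [ 0.58226208  0.03592161 -0.81220718]
t 8.15 from [ 544.3 -167.8  127.3] to [ 583.7 -165.7   78.4] w 93.10302920235392 F [-0.7  0.1 -0. ]
{'delta_rot': [[0.0, 0.0, 0.0], [0.0, 0.0, 0.0], [0.0, 0.0, 0.0], [0.0, 0.0, 0.0], [0.0, 0.0, 0.0], [0.0, 0.0, 0.0], [0.0, 0.0, 0.0], [0.0, 0.0, 0.0]], 'delta_pos': [[0.0078, 0.0, 0.0004], [0.0078, 0.0, 0.0004], [0.0078, 0.0, 0.0004], [0.0078, 0.0, 0.0004], [0.0078, 0.0, 0.0004], [0.0078, 0.0, 0.0004], [0.0078, 0.0, 0.0004], [0.0078, 0.0, 0.0004]], 'fingers': [-1, -1, -1, -1, -1, -1, -1, -1]}
```

Call:
{"name": "apply_moves", "arguments": {
  "delta_rot": [
    [0,0,0],
    [0,0,0],
    [0,0,0],
    [0,0,0],
    [0,0,0],
    [0,0,0],
    [0,0,0]
  ],
  "delta_pos": [
    [0.01,0,0.0005],
    [0.01,0,0.0005],
    [0.01,0,0.0005],
    [0.01,0,0.0005],
    [0.01,0,0.0005],
    [0.008,0,0.0005],
    [0.004,0,0]
  ],
  "fingers": [-1,-1,-1,-1,-1,-1,-1]
}}

```text
t: 9.02
position: [585.7, -165.8, 75.0]
tcp_rot: [[0.582, -0.056, 0.811], [0.035, 0.998, 0.044], [-0.812, 0.003, 0.583]]
force: [-0.4, 0.7, -0.2]
width: 92.7
```

```bash
python3 - <<'E'
from k2 import *
o=sensors.get_obs();q0=o['joints'];print(q0.round(2))
R=F(36);c=FA+2*R[:,0]
plan(c,R,1,-1)
from rig import get_image
cv2.imwrite('pics/w2.png',get_image('wrist')['image'])
E
```

```text
[ 0.99  0.95 -1.04  2.17  2.14  0.57  0.04]
t 9.025 from [ 585.7 -165.8   75. ] to [ 583.7 -165.7   78.4] w 92.6599373812798 F [-0.4  0.7 -0.2]
{'delta_rot': [[-0.3, -0.3, 0.0]], 'delta_pos': [[-0.004, 0.0002, 0.0003]], 'fingers': [-1]}
```

View pics/w2.png

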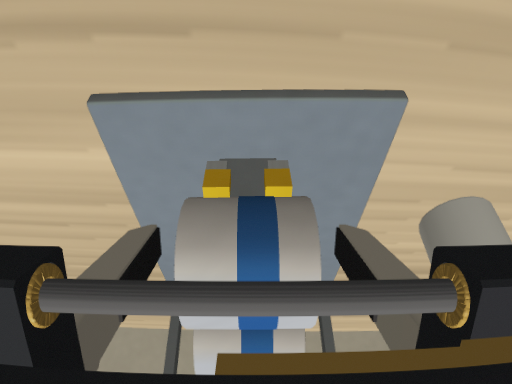

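The filter sits centred between the open fingers, spanning columns 178–320 with the fingertips at about 160 and 339. The yellow stop is in front of it. Close the gripper.

Call:
{"name": "apply_moves", "arguments": {
  "delta_rot": [
    [0,0,0],
    [0,0,0],
    [0,0,0],
    [0,0,0],
    [0,0,0],
    [0,0,0],
    [0,0,0],
    [0,0,0]
  ],
  "delta_pos": [
    [-0.003,0.0,0.0],
    [0,0,0],
    [0,0,0],
    [0,0,0],
    [0,0,0],
    [0,0,0],
    [0,0,0],
    [0,0,0]
  ],
  "fingers": [-1,1,1,1,1,1,1,1]
}}

```text
t: 10.07
position: [583.7, -166.0, 78.2]
tcp_rot: [[0.583, -0.057, 0.811], [0.034, 0.998, 0.045], [-0.812, 0.002, 0.584]]
force: [0.4, -0.2, -0.5]
width: 56.1
```

```bash
python3 - <<'E'
from k2 import *
o=sensors.get_obs();q0=o['joints'];print(q0.round(2))
R=o['tcp_rot'];p=o['position']
print('up20 tool', (R.T@[0,0,.02]).round(4),'along rack -x 10mm',(R.T@[-.00998,-.0006,0]).round(4))
# to cradle: flipped tool
a=90+np.degrees(CY)
Rc=rot(a,0);print('cradle R',Rc.round(2))
q=sim(q0,[(p+[0,0,25],R,6,None),(p+[-70,-4,100],R,12,None),([480,-150,230],rot(92,-20),8,None),([470,100,230],rot(a+2,-5),12,None),([588,199,150],Rc,10,None),([588,199,37],Rc,10,None)])
E
```

```text
[ 1.    0.94 -1.04  2.18  2.13  0.57  0.04]
up20 tool [-0.0162  0.      0.0117] along rack -x 10mm [-0.0058 -0.     -0.0081]
cradle R [[-0.    0.13  0.99]
 [ 0.    0.99 -0.13]
 [-1.    0.   -0.  ]]
[ 1.    0.87 -1.03  2.17  2.06  0.51  0.07] err 0.0 0.0
[ 1.14  0.62 -1.05  2.27  1.89  0.31  0.16] err 0.0 0.0
[ 1.21  0.59 -1.34  2.09  0.92  0.72  0.97] err 0.0 0.0
[ 0.51  0.57 -1.19  1.95  0.71  1.01  0.47] err 0.0 0.0
[ 0.17  0.86 -1.01  1.6   0.79  1.14  0.41] err 0.0 0.0
[ 0.13  0.99 -0.91  1.68  0.93  0.96  0.3 ] err 0.0 0.0
```

Call:
{"name": "apply_moves", "arguments": {
  "delta_rot": [
    [0,0,0],
    [0,0,0],
    [0,0,0],
    [0,0,0],
    [0,0,0],
    [0,0,0],
    [0,0,0],
    [0,0,0],
    [0,0,0],
    [0,0,0],
    [0,0,0],
    [0,0,0]
  ],
  "delta_pos": [
    [-0.0035,0,0.0025],
    [-0.0035,0,0.0025],
    [-0.0035,0,0.0025],
    [-0.0035,0,0.002],
    [-0.006,0,0],
    [-0.008,0,-0.001],
    [-0.01,0,-0.002],
    [-0.012,0,-0.003],
    [-0.014,0,-0.003],
    [-0.014,0,-0.003],
    [-0.014,0,-0.003],
    [-0.014,0,-0.003]
  ],
  "fingers": [1,1,1,1,1,1,1,1,1,1,1,1]
}}

```text
t: 11.58
position: [508.8, -169.9, 163.9]
tcp_rot: [[0.58, -0.057, 0.813], [0.034, 0.998, 0.045], [-0.814, 0.002, 0.581]]
force: [0.1, -1.0, -1.1]
width: 55.9
```

```bash
python3 - <<'E'
from k2 import *
o=sensors.get_obs();q0=o['joints'];print(q0.round(2),o['force'],o['width'])
a=90+np.degrees(CY)
Rc=rot(a,0)
q=sim(q0,[([480,-160,230],rot(92,-25),8,None),([470,80,230],rot(a+2,-5),12,None),([588,199,150],Rc,10,None),([588,199,37],Rc,10,None)])
plan([480,-160,230],rot(92,-25),8,1)
E
```

```text
[ 1.15  0.66 -1.07  2.28  1.96  0.36  0.12] [ 0.05601379 -1.00627172 -1.14640791] 55.87680391840861
[ 1.27  0.57 -1.32  2.15  1.    0.58  0.93] err 0.0 0.0
[ 0.56  0.56 -1.2   1.96  0.7   1.    0.51] err 0.0 0.0
[ 0.17  0.86 -1.01  1.6   0.79  1.14  0.41] err 0.0 0.0
[ 0.13  0.99 -0.91  1.68  0.93  0.96  0.3 ] err 0.0 0.0
t 11.575 from [ 508.8 -169.9  163.9] to [ 480 -160  230] w 55.87680391840861 F [ 0.1 -1.  -1.1]
{'delta_rot': [[0.1, 1.3, -0.1], [0.1, 1.3, -0.1], [0.1, 1.3, -0.1], [0.1, 1.3, -0.1], [0.1, 1.3, -0.1], [0.1, 1.3, -0.1], [0.1, 1.3, -0.1], [0.1, 1.3, -0.1]], 'delta_pos': [[-0.0088, 0.0015, 0.0019], [-0.0088, 0.0014, 0.0017], [-0.0089, 0.0014, 0.0015], [-0.0089, 0.0014, 0.0013], [-0.0089, 0.0014, 0.0011], [-0.0089, 0.0014, 0.0009], [-0.009, 0.0014, 0.0007], [-0.009, 0.0014, 0.0005]], 'fingers': [1, 1, 1, 1, 1, 1, 1, 1]}
```

Call:
{"name": "apply_moves", "arguments": {
  "delta_rot": [
    [0.1,1.3,-0.1],
    [0.1,1.3,-0.1],
    [0.1,1.3,-0.1],
    [0.1,1.3,-0.1],
    [0.1,1.3,-0.1],
    [0.1,1.3,-0.1],
    [0.1,1.3,-0.1],
    [0.1,1.3,-0.1]
  ],
  "delta_pos": [
    [-0.009,0.0015,0.002],
    [-0.009,0.0015,0.002],
    [-0.009,0.0015,0.0015],
    [-0.009,0.0015,0.001],
    [-0.009,0.0015,0.001],
    [-0.009,0.0015,0.001],
    [-0.009,0.0015,0.0005],
    [-0.009,0.0015,0.0005]
  ],
  "fingers": [1,1,1,1,1,1,1,1]
}}

```text
t: 12.58
position: [472.8, -159.0, 234.1]
tcp_rot: [[0.423, -0.038, 0.906], [0.005, 0.999, 0.04], [-0.906, -0.013, 0.422]]
force: [0.8, -0.1, -1.5]
width: 56.1
```

```bash
python3 - <<'E'
from k2 import *
o=sensors.get_obs();q0=o['joints'];print(q0.round(2),o['force'],o['width'])
a=90+np.degrees(CY)
plan([470,80,225],rot(a+2,-5),14,1)
E
```

```text
[ 1.25  0.49 -1.24  2.16  0.89  0.51  1.05] [ 0.75734694 -0.07625901 -1.53301944] 56.081524673796686
t 12.575 from [ 472.8 -159.   234.1] to [470  80 225] w 56.081524673796686 F [ 0.8 -0.1 -1.5]
{'delta_rot': [[0.5, 1.4, -0.1], [0.5, 1.4, -0.1], [0.5, 1.4, -0.1], [0.5, 1.4, -0.1], [0.5, 1.4, -0.1], [0.5, 1.4, -0.1], [0.5, 1.4, -0.1], [0.5, 1.4, -0.1], [0.5, 1.4, -0.1], [0.5, 1.4, -0.1], [0.5, 1.4, -0.1], [0.5, 1.4, -0.1], [0.5, 1.4, -0.1], [0.5, 1.4, -0.1]], 'delta_pos': [[0.0006, 0.0171, 0.0002], [0.0006, 0.0171, 0.0001], [0.0005, 0.0171, -0.0001], [0.0005, 0.0171, -0.0002], [0.0005, 0.0171, -0.0004], [0.0005, 0.0171, -0.0005], [0.0005, 0.0171, -0.0007], [0.0004, 0.0171, -0.0008], [0.0004, 0.017, -0.001], [0.0004, 0.017, -0.0011], [0.0004, 0.017, -0.0012], [0.0005, 0.017, -0.0014], [0.0005, 0.017, -0.0015], [0.0005, 0.017, -0.0017]], 'fingers': [1, 1, 1, 1, 1, 1, 1, 1, 1, 1, 1, 1, 1, 1]}
```

Call:
{"name": "apply_moves", "arguments": {
  "delta_rot": [
    [0.5,1.5,-0.1],
    [0.5,1.5,-0.1],
    [0.5,1.5,-0.1],
    [0.5,1.5,-0.1],
    [0.5,1.5,-0.1],
    [0.5,1.5,-0.1],
    [0.5,1.5,-0.1],
    [0.5,1.5,-0.1],
    [0.5,1.5,-0.1],
    [0.5,1.5,-0.1],
    [0.5,1.5,-0.1],
    [0.5,1.5,-0.1],
    [0.5,1.5,-0.1],
    [0.5,1.5,-0.1]
  ],
  "delta_pos": [
    [0.0005,0.018,0],
    [0.0005,0.018,0],
    [0.0005,0.018,0],
    [0.0005,0.018,0],
    [0.0005,0.018,-0.0005],
    [0.0005,0.018,-0.0005],
    [0.0005,0.018,-0.0005],
    [0.0005,0.018,-0.001],
    [0.0005,0.018,-0.001],
    [0.0005,0.018,-0.001],
    [0.0005,0.018,-0.001],
    [0.0005,0.018,-0.0015],
    [0.0005,0.018,-0.0015],
    [0.0005,0.018,-0.0015]
  ],
  "fingers": [1,1,1,1,1,1,1,1,1,1,1,1,1,1]
}}

```text
t: 14.32
position: [463.7, 99.3, 228.7]
tcp_rot: [[0.071, 0.09, 0.993], [-0.023, 0.996, -0.089], [-0.997, -0.016, 0.073]]
force: [0.5, -0.7, -1.0]
width: 56.0
```

```bash
python3 - <<'E'
from k2 import *
o=sensors.get_obs();q0=o['joints'];print(q0.round(2),o['force'],o['width'])
a=90+np.degrees(CY)
plan([588,199,130],rot(a),12,1)
E
```

```text
[ 0.46  0.53 -1.11  1.95  0.64  0.99  0.53] [ 0.47876146 -0.74815719 -1.02853747] 55.97016752427341
t 14.325 from [463.7  99.3 228.7] to [588 199 130] w 55.97016752427341 F [ 0.5 -0.7 -1. ]
{'delta_rot': [[0.2, 0.4, 0.1], [0.2, 0.4, 0.1], [0.2, 0.4, 0.1], [0.2, 0.4, 0.1], [0.2, 0.4, 0.1], [0.2, 0.4, 0.1], [0.2, 0.4, 0.1], [0.2, 0.4, 0.1], [0.2, 0.4, 0.1], [0.2, 0.4, 0.1], [0.2, 0.4, 0.1], [0.2, 0.4, 0.1]], 'delta_pos': [[0.0088, 0.0093, 0.009], [0.0087, 0.0094, 0.009], [0.0087, 0.0094, 0.009], [0.0086, 0.0094, 0.009], [0.0086, 0.0094, 0.009], [0.0085, 0.0094, 0.0091], [0.0085, 0.0094, 0.0091], [0.0084, 0.0095, 0.0091], [0.0084, 0.0095, 0.0091], [0.0084, 0.0095, 0.0092], [0.0083, 0.0095, 0.0092], [0.0083, 0.0095, 0.0092]], 'fingers': [1, 1, 1, 1, 1, 1, 1, 1, 1, 1, 1, 1]}
```

Call:
{"name": "apply_moves", "arguments": {
  "delta_rot": [
    [0.2,0.4,0.1],
    [0.2,0.4,0.1],
    [0.2,0.4,0.1],
    [0.2,0.4,0.1],
    [0.2,0.4,0.1],
    [0.2,0.4,0.1],
    [0.2,0.4,0.1],
    [0.2,0.4,0.1],
    [0.2,0.4,0.1],
    [0.2,0.4,0.1],
    [0.2,0.4,0.1],
    [0.2,0.4,0.1],
    [0,0,0]
  ],
  "delta_pos": [
    [0.0085,0.0095,0.009],
    [0.0085,0.0095,0.009],
    [0.0085,0.0095,0.009],
    [0.0085,0.0095,0.009],
    [0.0085,0.0095,0.009],
    [0.0085,0.0095,0.009],
    [0.0085,0.0095,0.009],
    [0.0085,0.0095,0.009],
    [0.008,0.0095,0.009],
    [0.008,0.009,0.009],
    [0.008,0.009,0.009],
    [0.008,0.009,0.009],
    [0,0,0]
  ],
  "fingers": [1,1,1,1,1,1,1,1,1,1,1,1,1]
}}

```text
t: 15.95
position: [594.7, 205.5, 126.2]
tcp_rot: [[-0.012, 0.134, 0.991], [0.01, 0.991, -0.133], [-1.0, 0.008, -0.013]]
force: [-0.8, -0.2, -2.1]
width: 55.7
```

```bash
python3 - <<'E'
from k2 import *
from rig import get_image
o=sensors.get_obs();q0=o['joints'];print(q0.round(2),o['force'],o['width'])
a=90+np.degrees(CY)
plan([588,199.3,40],rot(a),10,1)
o=sensors.get_obs();d=get_image('wrist');im=d['image'].copy()
T=d['tool_from_camera'];print(T.round(1));Rt=o['tcp_rot'];C=Rt@T[:3,:3];c=Rt@T[:3,3]+o['position']
cs,sn=np.cos(CY),np.sin(CY)
for q in[(-85,85,20),(-85,-85,20),(0,22,17),(0,-22,17),(-40,22,17),(-40,-22,17),(85,85,20),(85,-85,20)]:
    W=np.array([[608+cs*q[0]-sn*q[1],196.8+sn*q[0]+cs*q[1],q[2]]]);X=((W-c)@C)*[1,-1,-1]
    u=cv2.projectPoints(X,np.zeros(3),np.zeros(3),d['camera_matrix'],d['dist_coeffs'])[0][0,0]
    if X[0,2]>0 and (abs(u)<2000).all():cv2.circle(im,tuple(int(v) for v in u),3,(0,255,0),-1)
t=get_image('top')['image'];s=get_image('scene')['image'];cv2.imwrite('pics/top2.png',t)
w=np.hstack([im,cv2.resize(t[110:290,80:400],None,fx=.9,fy=.9)[:, :288] if 0 else np.vstack([t[120:310,110:398],s[170:364,190:478]])])
cv2.imwrite('pics/w3.png',w);print(w.shape)
E
```

```text
[ 0.13  0.87 -0.92  1.59  0.75  1.08  0.45] [-0.79380357 -0.19516399 -2.14685841] 55.737202730382144
t 15.95 from [594.7 205.5 126.2] to [588.  199.3  40. ] w 55.737202730382144 F [-0.8 -0.2 -2.1]
{'delta_rot': [[0.0, -0.1, 0.0], [0.0, -0.1, 0.0], [0.0, -0.1, 0.0], [0.0, -0.1, 0.0], [0.0, -0.1, 0.0], [0.0, -0.1, 0.0], [0.0, -0.1, 0.0], [0.0, -0.1, 0.0], [0.0, -0.1, 0.0], [0.0, -0.1, 0.0]], 'delta_pos': [[0.0086, -0.0008, -0.0005], [0.0086, -0.0008, -0.0005], [0.0086, -0.0008, -0.0005], [0.0086, -0.0008, -0.0005], [0.0086, -0.0007, -0.0005], [0.0086, -0.0007, -0.0005], [0.0086, -0.0007, -0.0005], [0.0086, -0.0007, -0.0006], [0.0086, -0.0007, -0.0006], [0.0086, -0.0007, -0.0006]], 'fingers': [1, 1, 1, 1, 1, 1, 1, 1, 1, 1]}
[[   0.     0.3   -1.  -148.1]
 [   1.    -0.     0.     0.2]
 [  -0.    -1.    -0.3  -70.6]
 [   0.     0.     0.     1. ]]
(384, 800, 3)
```

View pics/w3.png

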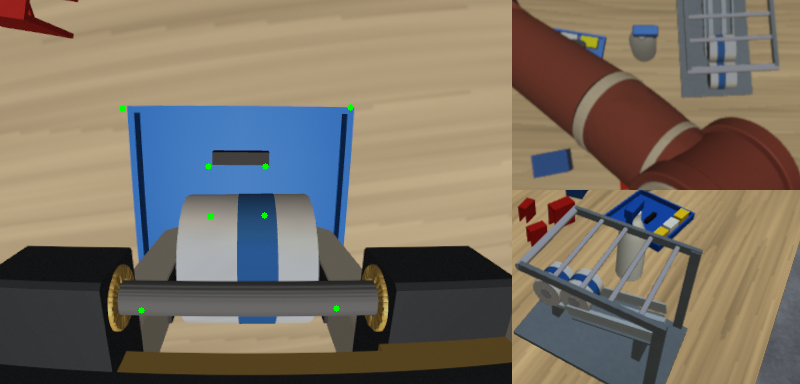

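The wrist view shows the cradle strip's inner edge where I expected it, with the tray about 2–3 mm further along +y. The small views show filters b and c rolled down to the stop. Descend.

Call:
{"name": "apply_moves", "arguments": {
  "delta_rot": [
    [0,-0.1,0],
    [0,-0.1,0],
    [0,-0.1,0],
    [0,-0.1,0],
    [0,-0.1,0],
    [0,-0.1,0],
    [0,-0.1,0],
    [0,0,0],
    [0,0,0]
  ],
  "delta_pos": [
    [0.01,-0.0005,-0.0005],
    [0.011,-0.0005,-0.0008],
    [0.011,-0.0005,-0.0008],
    [0.011,-0.0005,-0.0008],
    [0.011,-0.0005,-0.0008],
    [0.011,-0.0005,-0.0008],
    [0.008,-0.0005,-0.0008],
    [0.004,0,0],
    [0,0,0]
  ],
  "fingers": [1,1,1,1,1,1,1,1,1]
}}

```text
t: 17.23
position: [586.8, 201.6, 45.0]
tcp_rot: [[0.002, 0.133, 0.991], [0.006, 0.991, -0.133], [-1.0, 0.007, 0.001]]
force: [0.2, -0.1, -1.3]
width: 56.2
```

```bash
python3 - <<'E'
from k2 import *
plan([588.3,201.3,40],rot(90+np.degrees(CY)),4,1)
E
```

```text
t 17.225 from [586.8 201.6  45. ] to [588.3 201.3  40. ] w 56.215905671388974 F [ 0.2 -0.1 -1.3]
{'delta_rot': [[-0.1, 0.0, -0.1], [-0.1, 0.0, -0.1], [-0.1, 0.0, -0.1], [-0.1, 0.0, -0.1]], 'delta_pos': [[0.0012, 0.0, 0.0004], [0.0012, 0.0, 0.0004], [0.0012, 0.0, 0.0004], [0.0012, 0.0, 0.0004]], 'fingers': [1, 1, 1, 1]}
```

Call:
{"name": "apply_moves", "arguments": {
  "delta_rot": [
    [0,0,0],
    [0,0,0],
    [0,0,0],
    [0,0,0]
  ],
  "delta_pos": [
    [0.0015,0,0.0005],
    [0.0015,0,0.0005],
    [0.0015,0,0.0005],
    [0.0015,0,0]
  ],
  "fingers": [1,1,1,1]
}}

```text
t: 17.73
position: [589.3, 201.9, 39.9]
tcp_rot: [[0.004, 0.134, 0.991], [0.008, 0.991, -0.134], [-1.0, 0.008, 0.003]]
force: [-1.2, 0.5, -0.6]
width: 55.9
```

Call:
{"name": "apply_moves", "arguments": {
  "delta_rot": [
    [0,0,0],
    [0,0,0]
  ],
  "delta_pos": [
    [0.001,0,0],
    [0.001,0,0]
  ],
  "fingers": [1,1]
}}

```text
t: 17.98
position: [589.4, 201.9, 38.1]
tcp_rot: [[0.004, 0.134, 0.991], [0.007, 0.991, -0.134], [-1.0, 0.008, 0.003]]
force: [-0.7, -0.9, 4.3]
width: 56.0
```

Call:
{"name": "apply_moves", "arguments": {
  "delta_rot": [
    [0,0,0],
    [0,0,0],
    [0,0,0],
    [0,0,0],
    [0,0,0],
    [0,0,0]
  ],
  "delta_pos": [
    [0.0007,0,0],
    [0,0,0],
    [0,0,0],
    [0,0,0],
    [0,0,0],
    [0,0,0]
  ],
  "fingers": [1,1,-0.3,-0.6,-0.75,-0.75]
}}

```text
t: 18.73
position: [589.9, 202.5, 38.0]
tcp_rot: [[0.006, 0.133, 0.991], [0.009, 0.991, -0.134], [-1.0, 0.009, 0.005]]
force: [0.6, -1.2, -0.6]
width: 80.5
```

```bash
python3 - <<'E'
from k2 import *
o=sensors.get_obs();q0=o['joints'];p=o['position'];R=o['tcp_rot'];print(q0.round(2),p,o['force'],o['width'])
M=np.array([428,62]);my=-.349
# marker x dir angle = my(deg); tool y either way
for a in (np.degrees(my),np.degrees(my)+180):
  print(a)
  q=sim(q0,[(p+[0,0,110],R,8,None),([430,62,160],rot(a),16,None),([430,62,54],rot(a),8,None),([430,62,280],rot(a),10,None),([520,-100,290],rot(a+23.5),10,None),([580,-165,270],rot(a+23.5),8,None),([579,-166,200],rot(a+23.5),8,None)])
E
```

```text
[ 0.1   0.96 -0.84  1.67  0.87  0.91  0.34] [589.89959127 202.53980305  38.03472187] [ 0.58662164 -1.15022826 -0.63188718] 80.4923166783874
-19.99622705006573
[ 0.14  0.83 -0.94  1.6   0.74  1.09  0.44] err 0.0 0.0
[ 0.18  0.44 -0.52  2.1   0.35  0.68 -0.92] err 0.0 0.0
[ 0.03  0.62 -0.33  2.2   0.52  0.39 -1.08] err 0.0 0.0
[ 0.27  0.27 -0.59  1.93  0.18  0.99 -0.75] err 0.0 0.0
[ 0.56  0.43 -0.62  1.68  0.27  1.12 -0.07] err 0.0 0.0
[ 0.58  0.57 -0.58  1.51  0.32  1.17  0.01] err 0.0 0.0
[ 0.57  0.63 -0.55  1.61  0.37  1.01 -0.03] err 0.0 0.0
160.00377294993427
[ 0.14  0.83 -0.94  1.6   0.74  1.09  0.44] err 0.0 0.0
[ 0.62  0.76 -1.34  2.09  0.89  1.05  1.6 ] err 0.0 0.0
[ 0.5   0.91 -1.15  2.19  1.17  0.9   1.39] err 0.0 0.0
[ 0.7   0.51 -1.34  1.92  0.55  1.16  1.95] err 0.0 0.0
[ 0.9   0.69 -1.34  1.67  0.69  1.35  2.65] err 0.0 0.0
[ 0.87  0.8  -1.27  1.5   0.77  1.41  2.77] err 0.0 0.0
[ 0.87  0.87 -1.22  1.6   0.84  1.29  2.71] err 0.0 0.0
```

Call:
{"name": "apply_moves", "arguments": {
  "delta_rot": [
    [0,0,0],
    [0,0,0],
    [0,0,0],
    [0,0,0],
    [0,0,0],
    [0,0,0]
  ],
  "delta_pos": [
    [-0.008,0,0],
    [-0.02,0,0],
    [-0.025,0,0],
    [-0.025,0,0],
    [-0.025,0,0],
    [-0.015,0,0]
  ],
  "fingers": [-0.75,-0.75,-0.75,-0.75,-0.75,-0.75]
}}

```text
t: 19.48
position: [589.2, 202.6, 165.2]
tcp_rot: [[0.008, 0.132, 0.991], [0.011, 0.991, -0.132], [-1.0, 0.012, 0.007]]
force: [-0.2, 0.0, 0.3]
width: 81.6
```

```bash
python3 - <<'E'
from k2 import *
plan([428,62,175],rot(-20),16,-.7)
E
```

```text
t 19.475 from [589.2 202.6 165.2] to [428  62 175] w 81.5579061182933 F [-0.2  0.   0.3]
{'delta_rot': [[6.4, 0.0, -0.1], [6.4, 0.0, -0.1], [6.4, 0.0, -0.1], [6.4, 0.0, -0.1], [6.4, 0.0, -0.1], [6.4, 0.0, -0.1], [6.4, 0.0, -0.1], [6.4, 0.0, -0.1], [6.4, 0.0, -0.1], [6.4, 0.0, -0.1], [6.4, 0.0, -0.1], [6.4, 0.0, -0.1], [6.4, 0.0, -0.1], [6.4, 0.0, -0.1], [6.4, 0.0, -0.1], [6.4, 0.0, -0.1]], 'delta_pos': [[-0.0008, -0.01, -0.0088], [-0.0008, -0.011, -0.0076], [-0.0008, -0.0117, -0.0064], [-0.0008, -0.0124, -0.005], [-0.0008, -0.0129, -0.0036], [-0.0007, -0.0132, -0.0022], [-0.0007, -0.0133, -0.0007], [-0.0007, -0.0133, 0.0008], [-0.0007, -0.0132, 0.0023], [-0.0007, -0.0128, 0.0037], [-0.0007, -0.0123, 0.0052], [-0.0007, -0.0117, 0.0065], [-0.0007, -0.0109, 0.0078], [-0.0006, -0.01, 0.0089], [-0.0006, -0.0089, 0.01], [-0.0006, -0.0077, 0.0109]], 'fingers': [-0.7, -0.7, -0.7, -0.7, -0.7, -0.7, -0.7, -0.7, -0.7, -0.7, -0.7, -0.7, -0.7, -0.7, -0.7, -0.7]}
```

Call:
{"name": "apply_moves", "arguments": {
  "delta_rot": [
    [6.4,0,0],
    [6.4,0,0],
    [6.4,0,0],
    [6.4,0,0],
    [6.4,0,0],
    [6.4,0,0],
    [6.4,0,0],
    [6.4,0,0],
    [6.4,0,0],
    [6.4,0,0],
    [6.4,0,0],
    [6.4,0,0],
    [6.4,0,0],
    [6.4,0,0],
    [6.4,0,0],
    [6.4,0,0],
    [0,0,0]
  ],
  "delta_pos": [
    [-0.001,-0.01,-0.009],
    [-0.001,-0.011,-0.0075],
    [-0.001,-0.0115,-0.0065],
    [-0.001,-0.0125,-0.005],
    [-0.001,-0.013,-0.0035],
    [-0.0005,-0.013,-0.002],
    [-0.0005,-0.0135,-0.0005],
    [-0.0005,-0.0135,0.001],
    [-0.0005,-0.013,0.0025],
    [-0.0005,-0.013,0.0035],
    [-0.0005,-0.0125,0.005],
    [-0.0005,-0.0115,0.0065],
    [-0.0005,-0.011,0.008],
    [-0.0005,-0.01,0.009],
    [-0.0005,-0.009,0.01],
    [-0.0005,-0.0075,0.011],
    [0,0,0]
  ],
  "fingers": [-0.7,-0.7,-0.7,-0.7,-0.7,-0.7,-0.7,-0.7,-0.7,-0.7,-0.7,-0.7,-0.7,-0.7,-0.7,-0.7,-0.7]
}}

```text
t: 21.6
position: [417.2, 65.7, 184.0]
tcp_rot: [[0.018, 0.921, -0.389], [0.015, -0.389, -0.921], [-1.0, 0.011, -0.021]]
force: [0.5, 0.5, 0.3]
width: 78.9
```

```bash
python3 - <<'E'
from k2 import *
from rig import get_image
plan([428,62,110],rot(-20),6,-.7)
o=sensors.get_obs();d=get_image('wrist');im=d['image'].copy();print(o['position'],o['joints'].round(2))
T=d['tool_from_camera'];Rt=o['tcp_rot'];C=Rt@T[:3,:3];c=Rt@T[:3,3]+o['position']
np.savez('pics/wc.npz',K=d['camera_matrix'],D=d['dist_coeffs'],E=np.vstack([np.c_[C,c],[0,0,0,1]]))
cs,sn=np.cos(-.349),np.sin(-.349)
for q in[(16,30,64),(16,-30,64),(-16,30,64),(-16,-30,64)]:
    u=proj('wc',[428+cs*q[0]-sn*q[1],62+sn*q[0]+cs*q[1],q[2]])[0];print(q,u.round())
    if (abs(u)<2000).all():cv2.circle(im,tuple(int(v) for v in u),3,(0,255,0),-1)
s=get_image('scene')['image'];t=get_image('top')['image']
w=np.hstack([im,np.vstack([cv2.resize(s[180:244,260:356],(288,192),interpolation=2),cv2.resize(s[220:316,190:334],(288,192),interpolation=2)])])
cv2.imwrite('pics/w4.png',w)
E
```

```text
t 21.6 from [417.2  65.7 184. ] to [428  62 110] w 78.86621359926346 F [0.5 0.5 0.3]
{'delta_rot': [[-0.5, -0.2, -0.1], [-0.5, -0.2, -0.1], [-0.5, -0.2, -0.1], [-0.5, -0.2, -0.1], [-0.5, -0.2, -0.1], [-0.5, -0.2, -0.1]], 'delta_pos': [[0.0124, 0.0018, 0.0001], [0.0123, 0.0018, 0.0001], [0.0123, 0.0018, 0.0001], [0.0123, 0.0018, 0.0], [0.0123, 0.0019, 0.0], [0.0123, 0.0019, 0.0]], 'fingers': [-0.7, -0.7, -0.7, -0.7, -0.7, -0.7]}
[417.18893262  65.70502217 183.98586583] [ 0.22  0.38 -0.56  2.11  0.3   0.7  -0.94]
(16, 30, 64) [279. 157.]
(16, -30, 64) [281. 227.]
(-16, 30, 64) [240. 159.]
(-16, -30, 64) [244. 229.]
```

View pics/w4.png

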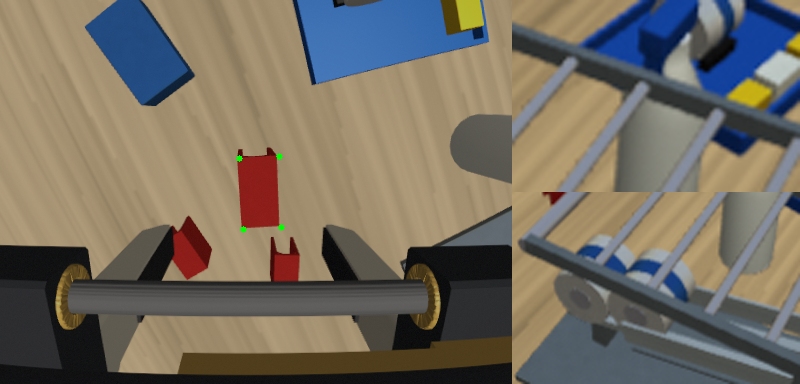

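The wrist view shows the big marker's corners within 3 px (2 mm) of the prediction. The filter lies in the cradle, and b and c are at the stop. Go down onto the marker at (426, 62.5).

Call:
{"name": "apply_moves", "arguments": {
  "delta_rot": [
    [-0.5,-0.3,0],
    [-0.5,-0.3,0],
    [-0.5,-0.3,0],
    [-0.5,-0.2,-0.1],
    [-0.5,0,-0.1],
    [-0.5,0,-0.1],
    [0,0,0]
  ],
  "delta_pos": [
    [0.01,0.0018,0],
    [0.013,0.0018,0],
    [0.013,0.0018,0],
    [0.013,0.0018,0],
    [0.013,0.0018,0],
    [0.01,0.0015,0],
    [0,0,0]
  ],
  "fingers": [-0.7,-0.7,-0.7,-0.7,-0.7,-0.7,-0.7]
}}

```text
t: 22.62
position: [430.4, 63.9, 105.5]
tcp_rot: [[0.004, 0.943, -0.333], [0.001, -0.333, -0.943], [-1.0, 0.003, -0.002]]
force: [0.8, -0.7, -0.1]
width: 78.9
```

```bash
python3 - <<'E'
from k2 import *
plan([426,62.5,52],rot(-20),6,-.7)
print(sensors.get_obs()['tcp_rot'].round(3))
E
```

```text
t 22.625 from [430.4  63.9 105.5] to [426.   62.5  52. ] w 78.87649727620925 F [ 0.8 -0.7 -0.1]
{'delta_rot': [[0.1, 0.0, 0.0], [0.1, 0.0, 0.0], [0.1, 0.0, 0.0], [0.1, 0.0, 0.0], [0.1, 0.0, 0.0], [0.1, 0.0, 0.0]], 'delta_pos': [[0.0089, -0.0006, 0.0005], [0.0089, -0.0006, 0.0005], [0.0089, -0.0006, 0.0005], [0.0089, -0.0006, 0.0005], [0.0089, -0.0006, 0.0005], [0.0089, -0.0006, 0.0005]], 'fingers': [-0.7, -0.7, -0.7, -0.7, -0.7, -0.7]}
[[ 0.004  0.943 -0.333]
 [ 0.001 -0.333 -0.943]
 [-1.     0.003 -0.002]]
```

Call:
{"name": "apply_moves", "arguments": {
  "delta_rot": [
    [0,0,0],
    [0,0,0],
    [0,0,0],
    [0,0,0],
    [0,0,0],
    [0,0,0]
  ],
  "delta_pos": [
    [0.009,-0.0008,0.0005],
    [0.01,-0.0008,0.0005],
    [0.01,-0.0008,0.0005],
    [0.01,-0.0008,0.0005],
    [0.01,-0.0008,0.0005],
    [0.004,-0.0006,0.0005]
  ],
  "fingers": [-0.7,-0.7,-0.7,-0.7,-0.7,-0.7]
}}

```text
t: 23.38
position: [425.4, 62.8, 49.5]
tcp_rot: [[0.006, 0.943, -0.333], [0.001, -0.333, -0.943], [-1.0, 0.005, -0.003]]
force: [-0.2, 0.2, -0.3]
width: 79.2
```

Call:
{"name": "apply_moves", "arguments": {
  "delta_rot": [
    [0,0,0],
    [0,0,0],
    [0,0,0],
    [0,0,0],
    [0,0,0],
    [0,0,0],
    [0,0,0],
    [0,0,0]
  ],
  "delta_pos": [
    [0,0,0],
    [0,0,0],
    [0,0,0],
    [0,0,0],
    [0,0,0],
    [0,0,0],
    [0,0,0],
    [0,0,0]
  ],
  "fingers": [0.2,0.5,1,1,1,1,1,1]
}}

```text
t: 24.38
position: [425.9, 62.8, 49.9]
tcp_rot: [[0.007, 0.943, -0.334], [0.002, -0.334, -0.943], [-1.0, 0.006, -0.004]]
force: [0.3, -0.2, -1.0]
width: 31.5
```

```bash
python3 - <<'E'
from k2 import *
o=sensors.get_obs();q0=o['joints'];print(o['position'],o['width'],o['force'])
p=o['position'];a=3.5
q=sim(q0,[(p+[0,0,230],o['tcp_rot'],12,None),([500,-60,295],rot(-5),10,None),([578.5,-166,285],rot(a),10,None),([578.5,-166,212],rot(a),8,None)])
plan([440,40,290],rot(-15),12,1)
E
```

```text
[425.88052421  62.79506935  49.8701496 ] 31.45508917919246 [ 0.26772181 -0.1960757  -0.97931487]
[ 0.3   0.27 -0.63  1.94  0.19  0.98 -0.76] err 0.0 0.0
[ 0.52  0.38 -0.63  1.73  0.25  1.1  -0.28] err 0.0 0.0
[ 0.61  0.56 -0.62  1.48  0.34  1.21  0.  ] err 0.0 0.0
[ 0.59  0.62 -0.59  1.59  0.39  1.05 -0.04] err 0.0 0.0
t 24.375 from [425.9  62.8  49.9] to [440  40 290] w 31.45508917919246 F [ 0.3 -0.2 -1. ]
{'delta_rot': [[-0.4, 0.0, 0.0], [-0.4, 0.0, 0.0], [-0.4, 0.0, 0.0], [-0.4, 0.0, 0.0], [-0.4, 0.0, 0.0], [-0.4, 0.0, 0.0], [-0.4, 0.0, 0.0], [-0.4, 0.0, 0.0], [-0.4, 0.0, 0.0], [-0.4, 0.0, 0.0], [-0.4, 0.0, 0.0], [-0.4, 0.0, 0.0]], 'delta_pos': [[-0.02, 0.0019, 0.0013], [-0.02, 0.0018, 0.0013], [-0.02, 0.0018, 0.0014], [-0.02, 0.0018, 0.0014], [-0.02, 0.0018, 0.0014], [-0.02, 0.0018, 0.0014], [-0.02, 0.0017, 0.0014], [-0.02, 0.0017, 0.0014], [-0.02, 0.0017, 0.0015], [-0.02, 0.0017, 0.0015], [-0.02, 0.0017, 0.0015], [-0.02, 0.0016, 0.0015]], 'fingers': [1, 1, 1, 1, 1, 1, 1, 1, 1, 1, 1, 1]}
```

Call:
{"name": "apply_moves", "arguments": {
  "delta_rot": [
    [0,0,0],
    [-0.4,0,0],
    [-0.4,0,0],
    [-0.4,0,0],
    [-0.4,0,0],
    [-0.4,0,0],
    [-0.4,0,0],
    [-0.4,0,0],
    [-0.4,0,0],
    [-0.4,0,0],
    [-0.4,0,0],
    [-0.4,0,0]
  ],
  "delta_pos": [
    [-0.008,0,0],
    [-0.016,0,0],
    [-0.02,0.001,0.001],
    [-0.022,0.002,0.0015],
    [-0.022,0.002,0.0015],
    [-0.022,0.002,0.0015],
    [-0.022,0.002,0.0015],
    [-0.022,0.002,0.0015],
    [-0.022,0.002,0.0015],
    [-0.022,0.002,0.0015],
    [-0.022,0.002,0.0015],
    [-0.02,0.002,0.0015]
  ],
  "fingers": [1,1,1,1,1,1,1,1,1,1,1,1]
}}

```text
t: 25.88
position: [433.6, 42.3, 300.8]
tcp_rot: [[0.001, 0.967, -0.254], [-0.001, -0.254, -0.967], [-1.0, 0.002, 0.001]]
force: [-0.1, -0.1, 0.1]
width: 31.9
```

```bash
python3 - <<'E'
from k2 import *
o=sensors.get_obs();print(o['width'],o['force'],o['joints'].round(2))
plan([578.5,-166,290],rot(3.5),16,1)
E
```

```text
31.857468995513894 [-0.12271941 -0.10675389  0.08671146] [ 0.39  0.26 -0.68  1.89  0.19  1.06 -0.63]
t 25.875 from [433.6  42.3 300.8] to [ 578.5 -166.   290. ] w 31.857468995513894 F [-0.1 -0.1  0.1]
{'delta_rot': [[-1.1, 0.0, 0.0], [-1.1, 0.0, 0.0], [-1.1, 0.0, 0.0], [-1.1, 0.0, 0.0], [-1.1, 0.0, 0.0], [-1.1, 0.0, 0.0], [-1.1, 0.0, 0.0], [-1.1, 0.0, 0.0], [-1.1, 0.0, 0.0], [-1.1, 0.0, 0.0], [-1.1, 0.0, 0.0], [-1.1, 0.0, 0.0], [-1.1, 0.0, 0.0], [-1.1, 0.0, 0.0], [-1.1, 0.0, 0.0], [-1.1, 0.0, 0.0]], 'delta_pos': [[0.0007, 0.0121, 0.0103], [0.0007, 0.0119, 0.0105], [0.0007, 0.0117, 0.0108], [0.0007, 0.0114, 0.011], [0.0007, 0.0112, 0.0112], [0.0007, 0.011, 0.0114], [0.0007, 0.0108, 0.0116], [0.0007, 0.0105, 0.0119], [0.0007, 0.0103, 0.0121], [0.0007, 0.01, 0.0123], [0.0007, 0.0098, 0.0125], [0.0007, 0.0096, 0.0127], [0.0007, 0.0093, 0.0128], [0.0007, 0.009, 0.013], [0.0007, 0.0088, 0.0132], [0.0007, 0.0085, 0.0134]], 'fingers': [1, 1, 1, 1, 1, 1, 1, 1, 1, 1, 1, 1, 1, 1, 1, 1]}
```

Call:
{"name": "apply_moves", "arguments": {
  "delta_rot": [
    [-1.1,0,0],
    [-1.1,0,0],
    [-1.1,0,0],
    [-1.1,0,0],
    [-1.1,0,0],
    [-1.1,0,0],
    [-1.1,0,0],
    [-1.1,0,0],
    [-1.1,0,0],
    [-1.1,0,0],
    [-1.1,0,0],
    [-1.1,0,0],
    [-1.1,0,0],
    [-1.1,0,0],
    [-1.1,0,0],
    [-1.1,0,0],
    [0,0,0]
  ],
  "delta_pos": [
    [0.0005,0.012,0.0105],
    [0.0005,0.012,0.0105],
    [0.0005,0.0115,0.011],
    [0.0005,0.0115,0.011],
    [0.0005,0.011,0.011],
    [0.0005,0.011,0.0115],
    [0.0005,0.011,0.0115],
    [0.0005,0.0105,0.012],
    [0.0005,0.0105,0.012],
    [0.0005,0.01,0.0125],
    [0.0005,0.01,0.0125],
    [0.0005,0.0095,0.0125],
    [0.0005,0.0095,0.013],
    [0.0005,0.009,0.013],
    [0.0005,0.009,0.013],
    [0.0005,0.0085,0.0135],
    [0,0,0]
  ],
  "fingers": [1,1,1,1,1,1,1,1,1,1,1,1,1,1,1,1,1]
}}

```text
t: 28.0
position: [578.1, -172.9, 298.3]
tcp_rot: [[-0.002, 0.998, 0.068], [-0.002, 0.068, -0.998], [-1.0, -0.002, 0.002]]
force: [1.0, -0.5, -0.5]
width: 32.0
```

```bash
python3 - <<'E'
from k2 import *
from rig import get_image
B=np.array([582.5-4*np.cos(.061),-165.8-4*np.sin(.061)]);print('bar',B)
plan([*B,265],rot(3.5),4,1)
o=sensors.get_obs();d=get_image('wrist');im=d['image'].copy();print(o['tcp_rot'].round(3),o['width'])
T=d['tool_from_camera'];Rt=o['tcp_rot'];C=Rt@T[:3,:3];c=Rt@T[:3,3]+o['position']
np.savez('pics/wc.npz',K=d['camera_matrix'],D=d['dist_coeffs'],E=np.vstack([np.c_[C,c],[0,0,0,1]]))
for y in (-82,-40,0,40,82):
    u=proj('wc',[B[0]-np.sin(.061)*y,B[1]+np.cos(.061)*y,198])[0];print(y,u.round())
    if (abs(u)<2000).all():cv2.circle(im,tuple(int(v) for v in u),3,(0,255,0),-1)
s=get_image('scene')['image']
w=np.hstack([im,cv2.resize(s[130:322,180:324],(288,384),interpolation=2)])
cv2.imwrite('pics/w5.png',w)
E
```

```text
bar [ 578.50743969 -166.04384871]
t 28.0 from [ 578.1 -172.9  298.3] to [ 578.5 -166.   265. ] w 31.973946693663052 F [ 1.  -0.5 -0.5]
{'delta_rot': [[0.1, 0.0, 0.0], [0.1, 0.0, 0.0], [0.1, 0.0, 0.0], [0.1, 0.0, 0.0]], 'delta_pos': [[0.0083, 0.0002, -0.0017], [0.0083, 0.0002, -0.0017], [0.0083, 0.0002, -0.0017], [0.0083, 0.0002, -0.0017]], 'fingers': [1, 1, 1, 1]}
[[-0.002  0.998  0.068]
 [-0.002  0.068 -0.998]
 [-1.    -0.002  0.002]] 31.973946693663052
-82 [249. 286.]
-40 [250. 239.]
0 [250. 190.]
40 [251. 137.]
82 [251.  78.]
```

View pics/w5.png

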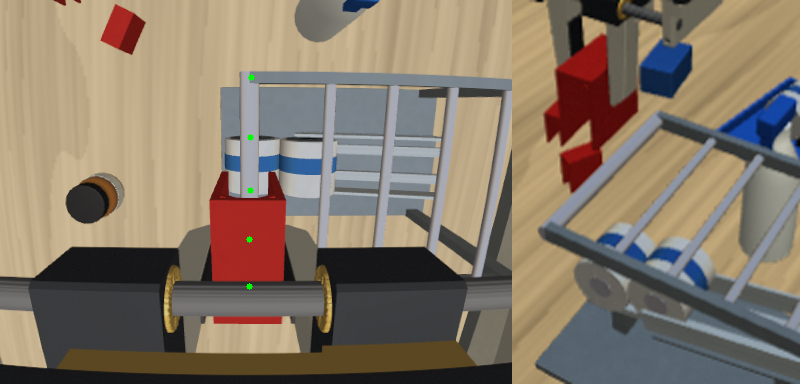

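The wrist view shows the bar's axis at column ~249 and the marker centred at ~248, parallel to the bar, so they are aligned. Lower.

Call:
{"name": "apply_moves", "arguments": {
  "delta_rot": [
    [0,0,0],
    [0,0,0],
    [0,0,0],
    [0,0,0],
    [0,0,0],
    [0,0,0],
    [0,0,0],
    [0,0,0],
    [0,0,0]
  ],
  "delta_pos": [
    [0.008,0,-0.002],
    [0.01,0,-0.002],
    [0.01,0,-0.002],
    [0.01,0.0003,-0.001],
    [0.01,0.0003,0],
    [0.01,0,0],
    [0.008,0,0],
    [0.006,0,0],
    [0.002,0,0]
  ],
  "fingers": [1,1,1,1,1,1,1,1,1]
}}

```text
t: 29.22
position: [576.6, -161.4, 219.3]
tcp_rot: [[-0.003, 0.997, 0.074], [-0.001, 0.074, -0.997], [-1.0, -0.003, 0.001]]
force: [0.4, -0.8, 0.0]
width: 31.6
```

```bash
python3 - <<'E'
from k2 import *
o=sensors.get_obs();print(o['width'],o['ft_torque'].round(2))
plan([578.5,-166,205],rot(3.5),4,1)
E
```

```text
31.579268438227302 [-0.03 -0.08  0.02]
t 29.225 from [ 576.6 -161.4  219.3] to [ 578.5 -166.   205. ] w 31.579268438227302 F [ 0.4 -0.8  0. ]
{'delta_rot': [[0.2, 0.0, 0.0], [0.2, 0.0, 0.0], [0.2, 0.0, 0.0], [0.2, 0.0, 0.0]], 'delta_pos': [[0.0036, 0.0004, 0.0012], [0.0036, 0.0004, 0.0012], [0.0036, 0.0004, 0.0012], [0.0036, 0.0004, 0.0012]], 'fingers': [1, 1, 1, 1]}
```

Call:
{"name": "apply_moves", "arguments": {
  "delta_rot": [
    [0.2,0,0],
    [0.2,0,0],
    [0.2,0,0],
    [0,0,0],
    [0,0,0]
  ],
  "delta_pos": [
    [0.004,0.0004,0],
    [0.004,0.0004,0],
    [0.004,0.0004,0],
    [0.003,0.0002,0],
    [0.002,0,0]
  ],
  "fingers": [1,1,1,1,1]
}}

```text
t: 29.85
position: [578.6, -161.3, 201.9]
tcp_rot: [[-0.001, 0.998, 0.062], [-0.001, 0.062, -0.998], [-1.0, -0.001, 0.001]]
force: [0.8, 0.2, -0.5]
width: 32.0
```

Call:
{"name": "apply_moves", "arguments": {
  "delta_rot": [
    [0,0,0],
    [0,0,0],
    [0,0,0]
  ],
  "delta_pos": [
    [0.0015,0,0],
    [0.0015,0,0],
    [0,0,0]
  ],
  "fingers": [1,1,1]
}}

```text
t: 30.22
position: [578.6, -161.3, 198.6]
tcp_rot: [[-0.001, 0.998, 0.062], [-0.001, 0.062, -0.998], [-1.0, -0.001, 0.001]]
force: [-0.4, -0.8, -0.4]
width: 31.6
```

Call:
{"name": "apply_moves", "arguments": {
  "delta_rot": [
    [0,0,0],
    [0,0,0],
    [0,0,0]
  ],
  "delta_pos": [
    [0.0012,0,0],
    [0.0012,0,0],
    [0,0,0]
  ],
  "fingers": [1,1,1]
}}

```text
t: 30.6
position: [578.7, -161.3, 196.2]
tcp_rot: [[-0.001, 0.998, 0.062], [-0.001, 0.062, -0.998], [-1.0, -0.001, 0.001]]
force: [-0.0, -0.2, -0.5]
width: 31.8
```

Call:
{"name": "apply_moves", "arguments": {
  "delta_rot": [
    [0,0,0],
    [0,0,0],
    [0,0,0]
  ],
  "delta_pos": [
    [0.0012,0,0],
    [0.0008,0,0],
    [0,0,0]
  ],
  "fingers": [1,1,1]
}}

```text
t: 30.98
position: [578.8, -161.3, 194.9]
tcp_rot: [[-0.001, 0.998, 0.062], [-0.002, 0.062, -0.998], [-1.0, -0.001, 0.002]]
force: [-0.8, -0.1, 0.6]
width: 32.0
```

Call:
{"name": "apply_moves", "arguments": {
  "delta_rot": [
    [0,0,0],
    [0,0,0],
    [0,0,0]
  ],
  "delta_pos": [
    [0.0012,0,0],
    [0.001,0,0],
    [0,0,0]
  ],
  "fingers": [1,1,1]
}}

```text
t: 31.35
position: [578.8, -161.3, 195.0]
tcp_rot: [[0.0, 0.998, 0.062], [-0.003, 0.062, -0.998], [-1.0, 0.0, 0.003]]
force: [-1.0, -0.1, 0.9]
width: 31.1
```

Call:
{"name": "apply_moves", "arguments": {
  "delta_rot": [
    [0,0,0],
    [0,0,0]
  ],
  "delta_pos": [
    [0.0008,0,0],
    [0,0,0]
  ],
  "fingers": [1,1]
}}

```text
t: 31.6
position: [578.9, -161.4, 194.9]
tcp_rot: [[0.001, 0.998, 0.062], [-0.003, 0.062, -0.998], [-1.0, 0.0, 0.003]]
force: [-1.7, 0.5, 1.4]
width: 31.8
```

Contact is holding the tool at z 195, which puts the marker's centre about 21 mm below the bar, as expected. Release with a limited opening.

Call:
{"name": "apply_moves", "arguments": {
  "delta_rot": [
    [0,0,0],
    [0,0,0],
    [0,0,0],
    [0,0,0],
    [0,0,0]
  ],
  "delta_pos": [
    [0,0,0],
    [0,0,0],
    [0,0,0],
    [0,0,0],
    [0,0,0]
  ],
  "fingers": [0.3,0.15,0,-0.05,-0.05]
}}

```text
t: 32.22
position: [579.0, -161.3, 193.4]
tcp_rot: [[0.0, 0.998, 0.062], [-0.003, 0.062, -0.998], [-1.0, 0.0, 0.003]]
force: [-0.4, 0.1, -0.4]
width: 49.1
```

```bash
python3 - <<'E'
from rig import get_image,sensors
import cv2,numpy as np
o=sensors.get_obs();print(o['width'],o['force'],o['position'])
im=get_image('wrist')['image'];s=get_image('scene')['image']
cv2.imwrite('pics/w6.png',np.hstack([im,cv2.resize(s[130:322,180:324],(288,384),interpolation=2)]))
E
```

```text
49.0685712610664 [-0.44208609  0.14313234 -0.39121436] [ 579.00327914 -161.29046337  193.3738132 ]
```

View pics/w6.png

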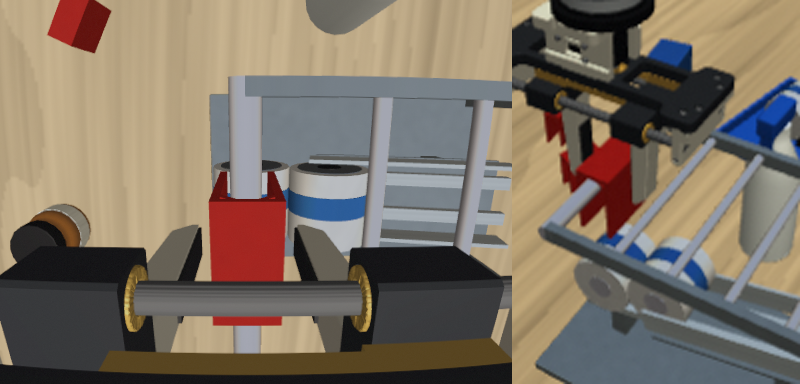

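The marker is astride the bar, level, with the fingers clear of it on both sides. Retract straight up.

Call:
{"name": "apply_moves", "arguments": {
  "delta_rot": [
    [0,0,0],
    [0,0,0],
    [0,0,0],
    [0,0,0],
    [0,0,0],
    [0,0,0],
    [0,0,0],
    [0,0,0],
    [0,0,0],
    [0,0,0]
  ],
  "delta_pos": [
    [-0.005,0,0],
    [-0.012,0,0],
    [-0.02,0,0],
    [-0.02,0,0],
    [-0.02,0,0],
    [-0.02,0,0],
    [-0.01,-0.03,0],
    [0,-0.03,0],
    [0,-0.03,0],
    [0,0,0]
  ],
  "fingers": [-0.05,-0.05,-0.05,-0.05,-0.05,-0.05,-0.05,-0.05,-0.05,-0.05]
}}

```text
t: 33.58
position: [489.0, -165.5, 312.1]
tcp_rot: [[0.011, 0.998, 0.064], [-0.005, 0.064, -0.998], [-1.0, 0.011, 0.006]]
force: [0.7, -0.6, 0.1]
width: 49.2
```

```bash
python3 - <<'E'
from h import *
from rig import get_image
s=get_image('scene')['image'];o=sensors.get_obs();print(o['position'],o['qvel'].round(2))
c=lambda im,p:None
i4=cv2.resize(s[130:274,185:377],(768,576),interpolation=2)
B=np.array([578.5,-166.04]);y=np.array([-np.sin(.061),np.cos(.061)]);x=np.array([y[1],-y[0]])
# predicted marker top corners at centre 21 below bar, tool pos at release
m=np.array([578.9,-161.3])
for a in(16,-16):
  for b in(30,-30):
    for z in(209,145):
      u=proj('scene',[*(m+a*x+b*y),z])[0];cv2.circle(i4,(int((u[0]-185)*4),int((u[1]-130)*4)),3,(0,255,0),-1)
for P in([582.5,-165.8,80],[582.5+59,-165.8+3.6,92]):
  u=proj('scene',np.array(P)-[*(28*y),0])[0];cv2.circle(i4,(int((u[0]-185)*4),int((u[1]-130)*4)),3,(255,0,255),-1)
cv2.imwrite('pics/f.png',i4)
E
```

```text
[ 490.28509455 -165.21636614  312.27398937] [-0.02  0.03 -0.   -0.03  0.   -0.01 -0.  ]
```

View pics/f.png

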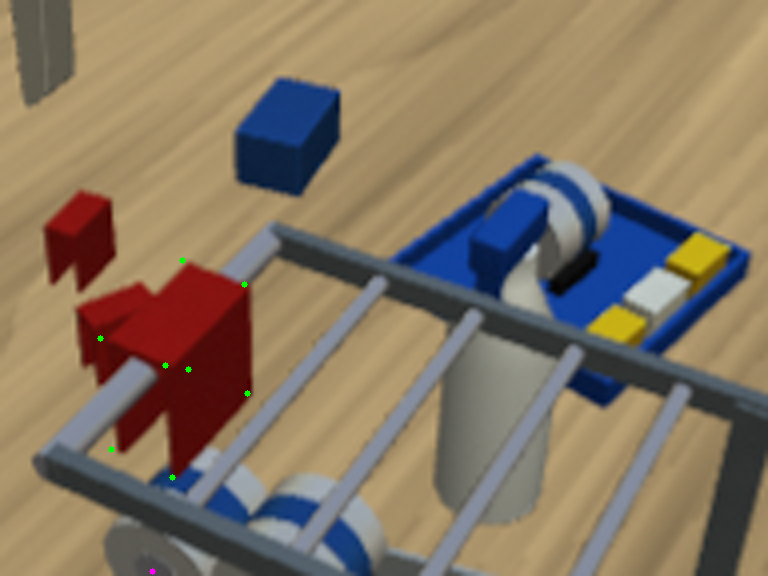

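The final view shows the marker astride the bar and matching its predicted outline. Filter a lies in the cradle, b and c are at the stop, and the bystanders are upright. Hand in.

```bash
python3 -c "
from rig import r;print(r.hand_in())"
```

```text
the job is handed in; nothing more can be done
None
```

The job is done and handed in at about 34 s of the 64 s allowed; the rig reports no verdict. The front filter was laid in the cradle and the red marker hung astride the bar near its middle.

- **Filter:** I took it by its ends with the gripper leaning back 36°, lifted it over the stop, and lowered it until I felt contact. I then opened the jaws, with no sudden jump in the force readings. In the last picture it lies in the cradle. I judged its position and axis by eye there, and the release pose was within about 3 mm of the cradle point.
- **Second and third filters:** the pictures show both rolled down. The one at the stop matches its predicted point. I did not check the third one's position numerically.
- **Marker:** it was released about 5 mm from the bar's middle along the bar, with its centre about 21 mm below the bar's axis. The last picture shows it level and matching its predicted outline to within about 2 mm.
- **Bystanders:** the spray bottle and carton are upright and in place in the last picture. The jar was outside that crop; it was last seen standing in the wrist picture taken after the marker's release. The robot ended clear of everything.
- **What went wrong:** the first approach ran two joints against their range limits. I backed off, worked out the arm's geometry from its readings and came in with the gripper turned half round. Nothing was touched, but it cost about 5 s.

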